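Gauge the processor socket and fit the drive post of the right length

ROBOT

A 6-joint arm with a two-finger parallel gripper is mounted at the origin on the work surface. World frame = base frame: x ahead of the robot, y to its left, z up, the work surface at z = 0. Lengths are in mm, angles in rad, forces in N, time in s.
With the tool pointing down it reaches from about 425 to 1125 mm from the base axis. Payload 14.9 kg.
Tool frame: the origin (TCP) lies at the very end of the fingers, on their centre line; the grasp point (between the pads) lies 19 mm behind it; z points along the fingers, y is the direction in which the jaws open and shut (so a half turn about z gives the same grasp; the last joint's range is limited). The gripper opens to 91 mm and grips with 3 to 60 N. Pads are 32 mm wide; open, the fingers measure 118 mm over their backs; the gripper's body (76 mm by 178 mm) begins 60 mm behind the grasp point.
Start: joints at [-1.342, 0.379, 1.734, -0, 1.028, -0.033], TCP at [181.169, -676.163, 213.932] pointing down, gripper open.
Joint ranges: [-2.77, 2.77], [-0.74, 2.19], [0, 2.66], [-1.06, 4.2], [0.31, 2.87], [-3.08, 3.08]. Speed limits (rad/s): [1.89, 1.89, 2.39, 3.14, 3.14, 3.14].

INTERFACE

Orientations are given as a unit quaternion [x, y, z, w].
In Python, from workcell import robot gives the robot as it stands. The module is installed in compiled form; this text tells all that it offers.
- The arm moves only by the tool step_arm, never from a script. Its argument "motion" is one flat list of numbers, 7 for each row, row after row: the shift along the world's x, y, z in mm, then the turn, a rotation vector about the world's x, y, z in degrees, then the finger opening in mm, from 0 to 91.2. In form: [x, y, z, rx, ry, rz, fingers, x, y, z, rx, ry, rz, fingers, ...]. A call has 1 to 5 rows; each row shifts and turns the pose as measured when the row begins; what a row does not reach is not made up. A row lasts 1/12 s, in which the tool goes at most 41.7 mm and 7.16 degrees, less where a joint would pass 70% of its speed; a pose out of reach is approached as far as the arm can. A call is refused whole if a number of a shift passes 41.7 or a number of a turn 7.16, either way. A call with a gripper value outside its range is refused whole. The fingers move at their own pace and stop on an object; "force" is the grip in N (left out, the last holds). Time passes only in rows, so rows that do not move let the fingers close. It gives the time, the measured TCP pose, the force and the opening at its end, in the units of the state.
- robot.get_obs(): the state, without advancing time (a new reading comes with each control period).
- robot.get_image(name): name is "scene" or "top" or "wrist"; returns the picture (480x640x3 uint8, blue, green, red); there is no depth.
- robot.get_calibration(name): a dict with "camera_matrix" (3x3 intrinsics, pixels), "extrinsics" (4x4, takes a point from camera to world coordinates). Camera axes: x right, y down, z forward; pixel columns grow to the right and rows downward; lengths in mm; the calibration is good to about 2 mm. A picture is of the moment at which its call begins: read the wrist's pose just before it. get_calibration takes no time and is no camera call; for the wrist camera it gives the pose at the moment of the call.
- robot.hand_in(): hands the job in, once; it reports no verdict.
Trained networks look in the newest picture that a camera, given by its name, has taken for a name from the list of things; names that differ only in an ending like _2 or _b are one class to them, and where a whole thing is asked for, a point or a joint stands for the part that bears it (a point fixed in the world has none). Each returns a list of dicts, best first, with "confidence" (0 to 1); they miss things now and then, are a little off and sometimes report something else, mostly with a low value. They report only what shows in the picture. A call takes as long as a camera call.
- robot.outline_of(camera, target): "mask" (480x640 bool, what is visible of it) and "centre" ([column, row] in pixels, amid what is visible of it).
The state is a dict: "clock": time; "joints": joint angles; "dq": joint speeds; "joint_efforts": joint torques, N m; "eef_pos": TCP position; "tcp_rot": TCP orientation; "force": force on the tool from outside, world axes, zero at the start; "torque": the same for the moment, N m; "gripper_width": opening from 0.0 (shut) to 1.0 (fully open).
Only numpy, scipy, OpenCV 4.12 (cv2) and the standard library are available. Lean on these libraries where they do the work, as an engineer would, in place of code of your own. Each camera call takes 0.05 s, during which the arm holds its last target.

TASK

Take the steel depth rod from the birch rack, gently feel for the bottom of the blind socket in the processor base with it, and stand it back in its own well. Then stand in the socket the one drive post whose top comes level with the tops of the grey bowl rests around it, press it gently home on the bottom, and let go. Leave the other two posts in the rack, never push hard on the processor, and do not disturb the other kitchen things.

Things in the scene. Friction and masses are not known exactly. Their poses are not given: they have to be found in the camera images.
- processor: white food-processor base, bowl off, fixed, 225 x 225 mm; origin: centre of its underside, z up, dial at -x. Flat 190 mm square deck 115 mm up, socket in its middle. Three grey bowl rests, 40 mm above the deck, 14 x 32 mm, are 77 mm from the socket at 0, 120 and 240 deg from the base's x axis; fingers closing along its y axis clear them. Takes 25 N of push at most.
- socket (a point): centre of the mouth of the drive socket, level with the deck; axes as the base (z up). A smooth upright blind round hole, 18 mm in diameter, sharp rim; its flat bottom, a sprung button giving 1 mm per 4 N, lies 28, 38 or 48 mm below the deck, different from start to start and not given: feel for it with the rod. Posts fit 1 mm loose all round.
- rack: birch block 75 x 270 x 35 mm, fixed; origin: centre of its underside, z up. Four upright wells 25 mm deep (floor 10 mm above the counter) in a row along its y axis: the rod's at y = +105 mm, the posts' (19 mm wide) at y = +20, -40 and -100 mm, x = 0. Fingers closing along its x axis clear the neighbours.
- rod_well (a point): centre of the floor of the rod's own well in the rack, 13 mm in diameter, 25 mm below the rack's top.
- rod_handle (a point): depth rod, 80 g: a steel rod 10 mm in diameter and 80 mm long below an upright round wooden handle 22 mm in diameter and 40 mm high; 120 mm long in all. This point is the centre of the handle, 100 mm above the tip; z runs up along the rod. It starts standing in its well.
- rod_tip (a point): centre of the flat end of the depth rod's foot (2 mm chamfer), 100 mm below the centre of the handle.
- post_short_mid (a point): the short one of three plain aluminium drive posts: upright cylinder 16 mm in diameter, 68 mm long, 3 mm chamfer round its foot, flat top, 50 g. This point is its centre, 34 mm above its foot; z runs up along it. It starts standing on the floor of any one of the rack's three post wells. Its top comes level with the bowl rests in a socket 28 mm deep.
- post_middle_mid (a point): the middle one of three plain aluminium drive posts: upright cylinder 16 mm in diameter, 78 mm long, 3 mm chamfer round its foot, flat top, 50 g. This point is its centre, 39 mm above its foot; z runs up along it. It starts standing on the floor of any one of the rack's three post wells. Its top comes level with the bowl rests in a socket 38 mm deep.
- post_long_mid (a point): the long one of three plain aluminium drive posts: upright cylinder 16 mm in diameter, 88 mm long, 3 mm chamfer round its foot, flat top, 50 g. This point is its centre, 44 mm above its foot; z runs up along it. It starts standing on the floor of any one of the rack's three post wells. Its top comes level with the bowl rests in a socket 48 mm deep.
- bowls: bystander: stack of three nesting plastic prep bowls, 170 mm across, 78 mm high; origin at the centre of the underside.
- jar: bystander: small glass jar with a cork lid, 72 mm across, 90 mm high; origin at the centre of the underside.
- sieve: bystander: small steel sieve, wire bowl 128 mm across and 50 mm high with a 136 mm wire handle to its -y side; origin at the centre of the bowl's underside.
- baster: bystander: pale silicone baster bulb standing on its neck, 58 mm across, 82 mm high; origin at the centre of the underside.

How it is judged:
By the outcome, as a careful person would: the job done as asked, in the order asked, and still so for the second after the job is handed in, with the robot touching nothing.
It also fails if it takes over 69 s, if anything falls off the work surface, if the arm or the gripper's body presses on something with over 40 N, if the wrist force passes 120 N, or if a joint passes its speed limit or range.

## Working session

There is one attempt and no reset: what is moved stays moved. The work goes in short steps, Python scripts to look and compute and a tool call to move; the robot and the scene stay as the last step left them, time stands still between calls to the robot, and variables do not carry over. Pictures are saved under pics/ and viewed, and the job is handed in when it is done.

Besides the shell and the picture viewer there is one more tool, called after ">>>" as name(argument=value, ...), one argument or row to a line, values as JSON. step_arm: Moves the arm, as the interface text tells. Its arguments: {"type":"object","properties":{"motion":{"type":"array","items":{"type":"number"}},"force":{"type":"number"}},"required":["motion"]}

```bash
mkdir -p pics; python3 - <<'E'
from workcell import robot
import cv2
print(robot.get_obs())
for n in("scene","top","wrist"):
    im=robot.get_image(n); cv2.imwrite(f"pics/{n}0.png",im)
    c=robot.get_calibration(n); print(n,c)
E
```

```text
{'clock': 0.0, 'joints': array([-1.34231785e+00,  3.79398408e-01,  1.73477685e+00, -1.30698557e-05,
        1.02850653e+00, -3.33054430e-02]), 'dq': array([ 0.00117185, -0.00012317, -0.00143197, -0.00015483, -0.00142204,
       -0.00087575]), 'joint_efforts': array([-1.06824617e-03, -7.63723540e+01, -4.34368587e+01,  6.49978453e-02,
        4.25405754e-02, -8.78993228e-05]), 'eef_pos': array([ 181.06095873, -675.76784617,  213.29730321]), 'tcp_rot': array([ 9.91445283e-01,  1.30521851e-01, -5.86268510e-05, -5.41429505e-04]), 'force': array([-0.32097974, -0.09569739, -0.47623891]), 'torque': array([-0.00245813,  0.01135225,  0.02944857]), 'gripper_width': 1.0024197044333898}
scene {'camera_matrix': array([[507.96572984,   0.        , 324.13876609],
       [  0.        , 507.96572984, 249.34350964],
       [  0.        ,   0.        ,   1.        ]]), 'extrinsics': array([[-1.37842461e-01,  8.45290596e-01, -5.16220170e-01,
         1.12137317e+03],
       [ 9.90413204e-01,  1.22375132e-01, -6.40781730e-02,
        -5.86546780e+01],
       [ 9.00783426e-03, -5.20103965e-01, -8.54055457e
[... 485 characters left out ...]
 [ 2.23347881e-02, -5.89398491e-02, -9.98011649e-01,
         1.02008054e+03],
       [ 0.00000000e+00,  0.00000000e+00,  0.00000000e+00,
         1.00000000e+00]])}
wrist {'camera_matrix': array([[338.97542471,   0.        , 314.22977954],
       [  0.        , 338.97542471, 242.27120889],
       [  0.        ,   0.        ,   1.        ]]), 'extrinsics': array([[ 2.60783142e-01, -9.30587097e-01, -2.56904278e-01,
         2.54388983e+02],
       [-9.65396359e-01, -2.51771597e-01, -6.79774440e-02,
        -6.57458490e+02],
       [-1.42226798e-03,  2.65741826e-01, -9.64043183e-01,
         3.83932532e+02],
       [ 0.00000000e+00,  0.00000000e+00,  0.00000000e+00,
         1.00000000e+00]])}
```

View pics/scene0.png

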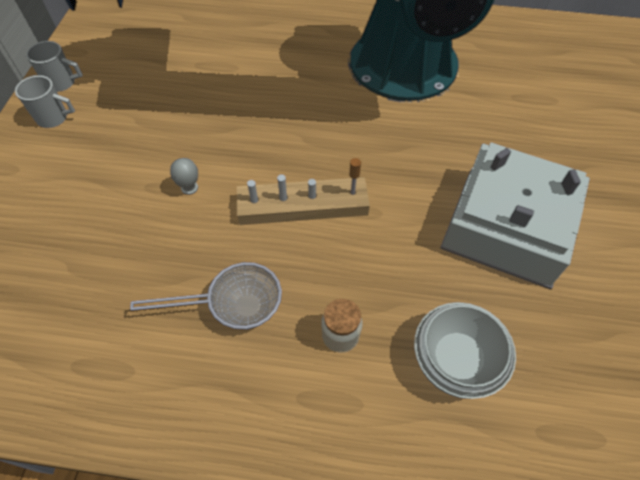

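View pics/top0.png

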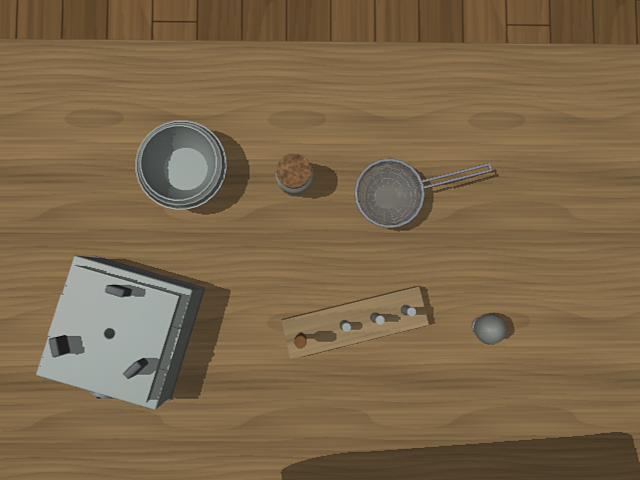

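View pics/wrist0.png

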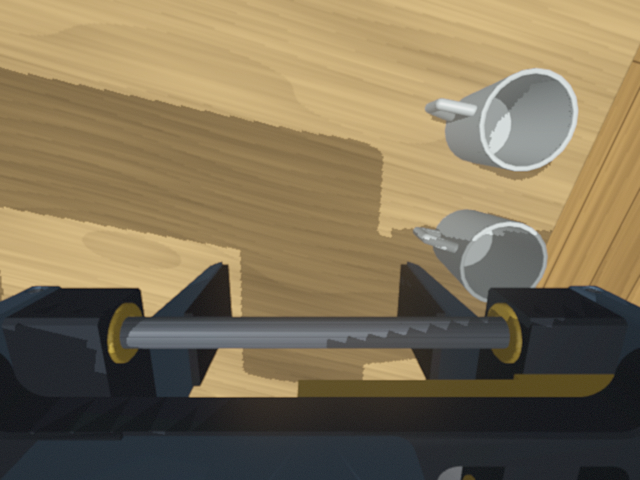

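```bash
cat > h.py <<'E'
import numpy as np, cv2
from workcell import robot
def proj(cal,P):
    K=cal["camera_matrix"];T=np.linalg.inv(cal["extrinsics"])
    P=np.atleast_2d(P);c=P@T[:3,:3].T+T[:3,3];u=c@K.T
    return u[:,:2]/u[:,2:]
def ray(cal,uv):
    K=cal["camera_matrix"];E=cal["extrinsics"]
    d=E[:3,:3]@np.linalg.solve(K,[uv[0],uv[1],1.]);return E[:3,3],d
def atz(cal,uv,z):
    o,d=ray(cal,uv);return o+d*(z-o[2])/d[2]
def tri(obs):
    A=np.zeros((3,3));b=np.zeros(3)
    for cal,uv in obs:
        o,d=ray(cal,uv);d=d/np.linalg.norm(d);M=np.eye(3)-np.outer(d,d);A+=M;b+=M@o
    return np.linalg.solve(A,b)
E
python3 - <<'E'
import cv2
t=cv2.imread("pics/top0.png");s=cv2.imread("pics/scene0.png")
cv2.imwrite("pics/c1.png",cv2.resize(t[280:365,275:435],None,fx=5,fy=5,interpolation=cv2.INTER_CUBIC))
cv2.imwrite("pics/c2.png",cv2.resize(s[150:230,225:380],None,fx=5,fy=5,interpolation=cv2.INTER_CUBIC))
cv2.imwrite("pics/c3.png",cv2.resize(t[250:415,30:210],None,fx=3.5,fy=3.5,interpolation=cv2.INTER_CUBIC))
cv2.imwrite("pics/c4.png",cv2.resize(s[140:285,440:595],None,fx=4,fy=4,interpolation=cv2.INTER_CUBIC))
E
```

```text
(no output)
```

View pics/c1.png

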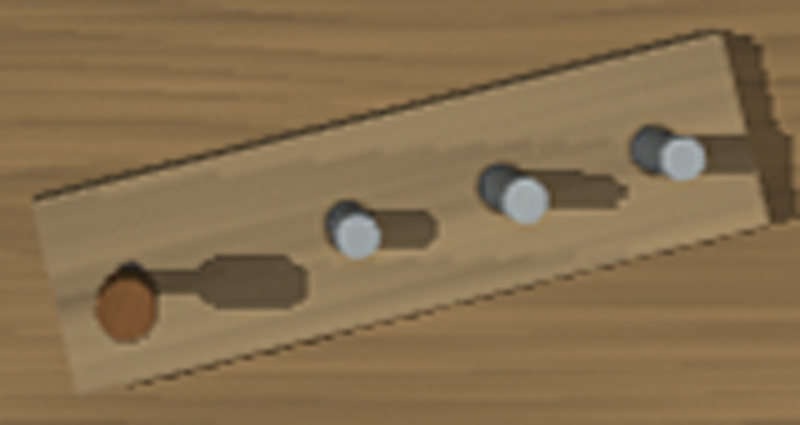

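View pics/c2.png

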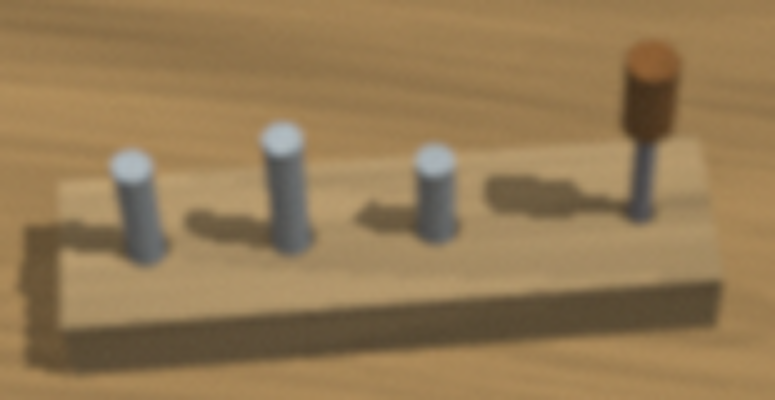

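View pics/c3.png

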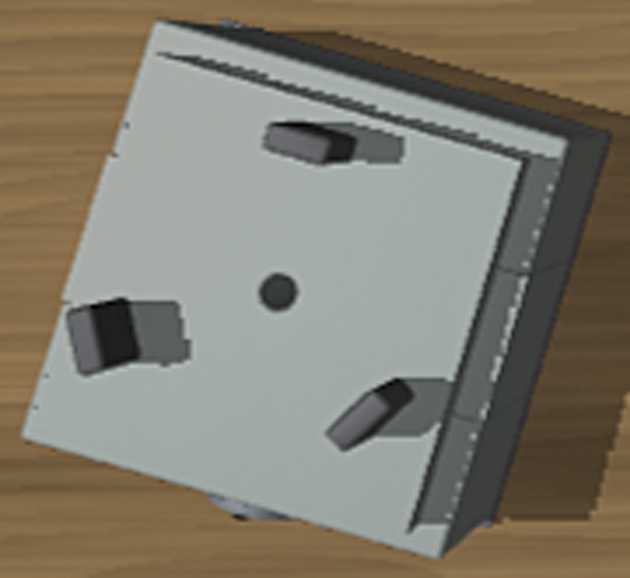

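View pics/c4.png

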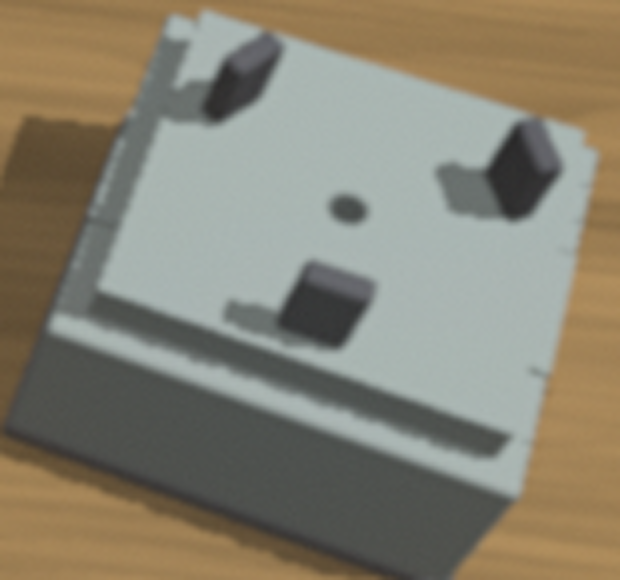

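```bash
cat > fit.py <<'E'
from h import *
from scipy.optimize import least_squares
ct=robot.get_calibration("top");cs=robot.get_calibration("scene")
def cv(pts,f,x0,y0): return (np.array(pts,float)+.5)/f-.5+[x0,y0]
def P(pose,L):
    x,y,a=pose[:3];c,s=np.cos(a),np.sin(a);L=np.array(L,float)
    return np.c_[x+c*L[:,0]-s*L[:,1],y+s*L[:,0]+c*L[:,1],L[:,2]]
# rack: local pts; heights
tops=[[0,105,130],[0,20,78],[0,-40,98],[0,-100,88]]
t1=cv([(127,309),(357,236),(525,201),(682,158)],5,275,280)
s1=cv([(652,61),(435,160),(283,138),(131,166)],5,225,150)
cor=[[37.5,135,35],[37.5,-135,35],[-37.5,135,35],[-37.5,-135,35]]
tc=cv([(36,199),(722,33),(78,392),(768,224)],5,275,280)
sc=cv([(718,283),(62,328),(697,140),(60,183)],5,225,150)
def f(p): return np.r_[(proj(ct,P(p,tops+cor))-np.r_[t1,tc]).ravel(),(proj(cs,P(p,tops+cor))-np.r_[s1,sc]).ravel()]
r=least_squares(f,[590,-160,.2],x_scale=[10,10,.1],loss="soft_l1");print("rack",r.x,np.degrees(r.x[2]));print(f(r.x).reshape(-1,2).round(1))
for a,b in zip(np.r_[t1],s1): print("tri",tri([(ct,a),(cs,b)]).round(1), atz(ct,a,0).round(0))
print("fit tops",P(r.x,tops).round(1))
# processor
so=[[0,0,115]];ts=cv([(278,292)],3.5,30,250);ss=cv([(348,209)],4,440,140)
# rest tops centroids (top face)
rt=[[77*np.cos(a),77*np.sin(a),155] for a in (0,2*np.pi/3,4*np.pi/3)]
tr=cv([(294,141),(97,342),(364,424)],3.5,30,250)   # guess near tops
print("sock tri",tri([(ct,ts[0]),(cs,ss[0])]),atz(ct,ts[0],115),atz(cs,ss[0],115))
sr=cv([(339,282),(541,145),(258,55)],4,440,140)
for a,b in zip(tr,sr): print("rest",tri([(ct,a),(cs,b)]).round(1))
L=so+rt
def g(p): return np.r_[(proj(ct,P(p,L))-np.r_[ts,tr]).ravel(),(proj(cs,P(p,L))-np.r_[ss,sr]).ravel()]
r=least_squares(g,[560,290,-.25],x_scale=[10,10,.1],loss="soft_l1");print("proc",r.x,np.degrees(r.x[2]));print(g(r.x).reshape(-1,2).round(1))
E
python3 fit.py
```

```text
rack [ 4.91420477e+02 -1.85514300e+02  2.31932115e-01] 13.288731339726558
[[-0.3  0. ]
 [-0.   0. ]
 [-0.   0.2]
 [ 0.1  0.5]
 [-1.2  0.1]
 [-0.3  0.2]
 [-0.6  0.6]
 [ 0.   0.5]
 [-0.2  0.4]
 [-0.5  0.7]
 [-0.7  0.7]
 [-0.5  0.4]
 [ 0.6 -0.1]
 [-0.7  0.3]
 [-0.1 -0. ]
 [-0.5  0.1]]
tri [467.5 -83.5 131.3] [452. -82.   0.]
tri [ 487.1 -165.5   80.6] [ 480. -172.   -0.]
tri [ 501.1 -223.4  101. ] [ 493. -238.    0.]
tri [ 515.4 -281.7   90.7] [ 510. -300.    0.]
fit tops [[ 467.3  -83.3  130. ]
 [ 486.8 -166.    78. ]
 [ 500.6 -224.4   98. ]
 [ 514.4 -282.8   88. ]]
sock tri [481.18373793 244.86154042 116.23715835] [481.06393223 244.52404003 115.        ] [479.93524277 246.17057334 115.        ]
rest [555.9 223.1 155.9]
rest [462.  317.9 152.5]
rest [422.9 192.7 150.3]
proc [ 4.81112947e+02  2.44671824e+02 -2.80551974e-01] -16.07444401866932
[[-0.1 -0. ]
 [ 0.   0.5]
 [-4.1 -0.1]
 [-2.  -1.1]
 [-0.8  0.4]
 [-0.1 -0.1]
 [-0.7 -0.3]
 [-1.6 -0.5]]
```

>>> step_arm(
  motion=[18,39,0,0,0,5.9,91,18,39,0,0,0,5.9,91,18,39,0,0,0,5.9,91,18,39,0,0,0,5.9,91,18,39,0,0,0,5.9,91],
)

```text
clock: 0.57
eef_pos: [266.2, -486.8, 211.7]
tcp_rot: [0.923, 0.384, -0.0, -0.0]
force: [0.5, -0.7, 0.8]
gripper_width: 0.999
```

>>> step_arm(
  motion=[19,38,0,0,0,5.9,91,19,38,0,0,0,5.9,91,19,38,0,0,0,5.9,91,19,38,0,0,0,5.9,91,19,38,0,0,0,5.9,91],
)

```text
clock: 0.98
eef_pos: [356.6, -299.1, 211.2]
tcp_rot: [0.788, 0.616, -0.0, -0.0]
force: [1.4, -1.0, -0.1]
gripper_width: 0.997
```

>>> step_arm(
  motion=[19,38,0,0,0,5.9,91,19,38,0,0,0,5.9,91,19,38,0,0,0,5.9,91,19,38,0,0,0,5.9,91,19,38,0,0,0,4,91],
)

```text
clock: 1.4
eef_pos: [447.3, -111.4, 211.8]
tcp_rot: [0.608, 0.794, 0.0, 0.001]
force: [0.6, -1.9, -0.1]
gripper_width: 0.999
```

>>> step_arm(
  motion=[16,26,0,0,0,0,91,0,0,0,0,0,0,91],
)

```text
clock: 1.57
eef_pos: [465.6, -79.1, 212.2]
tcp_rot: [0.604, 0.797, 0.001, 0.001]
force: [-0.7, -0.3, 0.2]
gripper_width: 1.0
```

```bash
python3 - <<'E'
from h import *
o=robot.get_obs();print(o['eef_pos'],o['tcp_rot'],o['joints'],2*np.degrees(np.arctan2(o['tcp_rot'][1],o['tcp_rot'][0])))
c=robot.get_calibration("wrist");cv2.imwrite("pics/w1.png",robot.get_image("wrist"))
print(c['extrinsics'])
print(proj(c,[[467.3,-83.3,130],[486.8,-166,78],[500.6,-224.4,98]]))
E
```

```text
[465.58328421 -79.09013392 212.18055035] [6.03954275e-01 7.97017920e-01 7.15709687e-04 1.07577040e-03] [-2.17854364e-01  1.14540245e-02  2.18650980e+00  4.98230689e-04
  9.41076248e-01 -4.92035992e-01] 105.69266796260361
[[ 9.62154231e-01  2.61634587e-01  7.62009117e-02  4.45274696e+02]
 [ 2.72480837e-01 -9.27448570e-01 -2.56111975e-01 -7.48249107e+00]
 [ 3.66467587e-03  2.67182508e-01 -9.63638977e-01  3.82604829e+02]
 [ 0.00000000e+00  0.00000000e+00  0.00000000e+00  1.00000000e+00]]
[[313.7264167  253.27645421]
 [309.85252092 319.14930695]
 [307.20993534 383.95278456]]
```

View pics/w1.png

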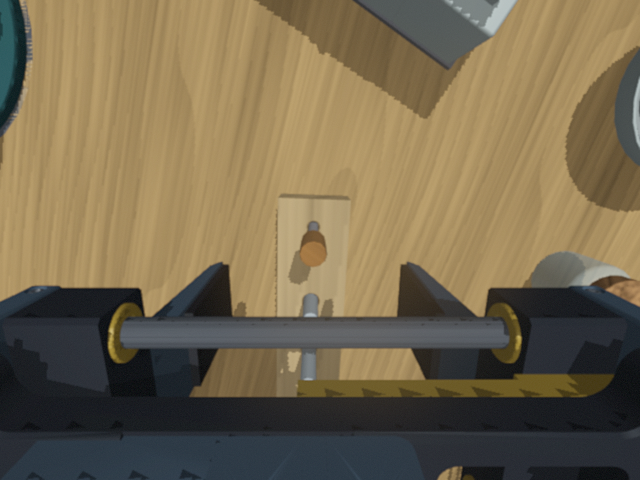

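The handle's top is at about (313, 255), and the fit predicts (313.7, 253.3), so they agree. I'll descend onto it.

>>> step_arm(
  motion=[1.7,-4.2,-20,0,0,-2.4,91,0,0,-30,0,0,0,91,0,0,-30,0,0,0,91,0,0,-25,0,0,0,91,0,0,0,0,0,0,91],
  force=20,
)

```text
clock: 2.03
eef_pos: [466.1, -87.0, 105.2]
tcp_rot: [0.621, 0.784, 0.001, 0.003]
force: [-2.3, 0.6, -0.8]
gripper_width: 0.996
```

>>> step_arm(
  motion=[1.2,3.7,-13,0,0,0,91,0,0,0,0,0,0,91,0,0,0,0,0,0,91],
)

```text
clock: 2.28
eef_pos: [466.2, -85.3, 93.0]
tcp_rot: [0.622, 0.783, 0.0, 0.002]
force: [0.6, -0.7, 0.9]
gripper_width: 0.998
```

```bash
python3 - <<'E'
from h import *
o=robot.get_obs();print(o['eef_pos'],o['tcp_rot'],2*np.degrees(np.arctan2(o['tcp_rot'][1],o['tcp_rot'][0])),o['force'])
c=robot.get_calibration("wrist");cv2.imwrite("pics/w2.png",robot.get_image("wrist"))
print(proj(c,[[467.3,-83.3,130],[486.8,-166,78],[500.6,-224.4,98]]))
E
```

```text
[466.2433256  -85.27324876  93.00548167] [6.22346703e-01 7.82738926e-01 4.74335394e-04 2.03208721e-03] 103.0243887876261 [ 0.57838149 -0.69443715  0.93896789]
[[316.55409438 321.3340432 ]
 [315.71701067 399.3476599 ]
 [316.12835195 499.91807727]]
```

View pics/w2.png

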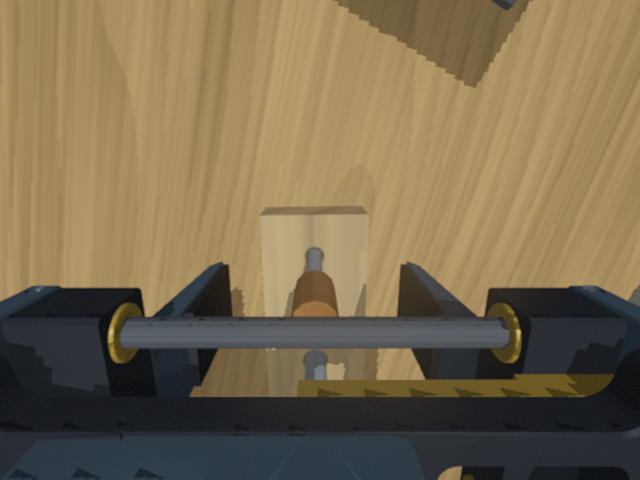

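>>> step_arm(
  motion=[1.5,2.5,-2,0,0,0,91,0,0,0,0,0,0,60,0,0,0,0,0,0,30,0,0,0,0,0,0,10,0,0,0,0,0,0,10],
  force=20,
)

```text
clock: 2.75
eef_pos: [470.0, -83.7, 95.4]
tcp_rot: [0.623, 0.783, 0.002, 0.005]
force: [0.7, 0.4, 0.9]
gripper_width: 0.737
```

>>> step_arm(
  motion=[0,0,0,0,0,0,10,0,0,0,0,0,0,10,0,0,0,0,0,0,10,0,0,0,0,0,0,10],
)

```text
clock: 3.08
eef_pos: [470.2, -83.7, 95.8]
tcp_rot: [0.622, 0.783, 0.002, 0.005]
force: [0.8, -0.3, -0.7]
gripper_width: 0.445
```

>>> step_arm(
  motion=[0,0,0,0,0,0,10,0,0,0,0,0,0,10,0,0,0,0,0,0,10,0,0,0,0,0,0,10],
)

```text
clock: 3.42
eef_pos: [469.7, -83.7, 95.6]
tcp_rot: [0.622, 0.783, 0.002, 0.005]
force: [-1.8, -0.2, 3.4]
gripper_width: 0.239
```

>>> step_arm(
  motion=[0,0,0,0,0,0,10,0,0,0,0,0,0,10,0,0,0,0,0,0,10],
)

```text
clock: 3.67
eef_pos: [469.5, -83.8, 95.7]
tcp_rot: [0.622, 0.783, 0.001, 0.004]
force: [-2.4, -0.4, 1.3]
gripper_width: 0.24
```

```bash
cat >> h.py <<'E'
from scipy.spatial.transform import Rotation as R
def st(yaw=None):
    o=robot.get_obs();r=R.from_quat(o['tcp_rot']);z=r.as_matrix()[:,2]
    y=np.degrees(np.arctan2(*r.as_matrix()[[1,0],[0,0]]))
    print("t",round(o['clock'],2),"pos",o['eef_pos'].round(1),"yaw",round(y,2),"w",round(o['gripper_width']*91.2,1),"F",o['force'].round(1),"M",o['torque'].round(2))
    # level correction
    if yaw is None: yaw=y
    tgt=R.from_euler('z',yaw,degrees=True)*R.from_quat([1,0,0,0])
    print("level rotvec deg",np.degrees((tgt*r.inv()).as_rotvec()).round(2))
    return o
E
python3 - <<'E'
from h import *
o=st(103.3)
cv2.imwrite("pics/s2.png",robot.get_image("scene"))
cv2.imwrite("pics/t2.png",robot.get_image("top"))
E
```

```text
t 3.67 pos [469.5 -83.8  95.7] yaw 103.02 w 21.8 F [-2.4 -0.4  1.3] M [-0.12  0.29 -0.  ]
level rotvec deg [0.19 0.49 0.28]
```

View pics/s2.png

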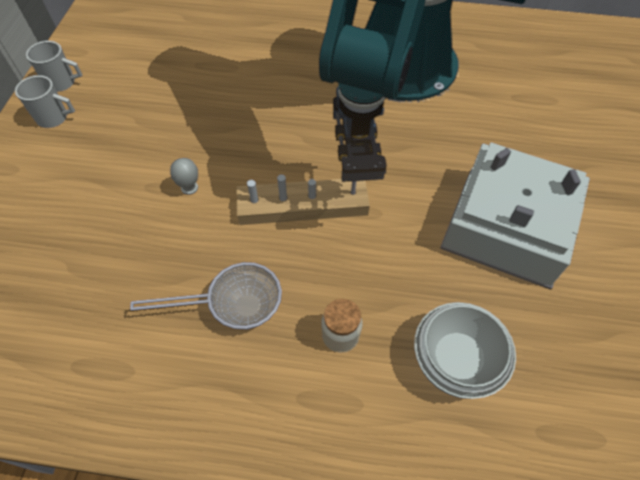

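>>> step_arm(
  motion=[0,0,12,0,0,0,10,0,0,20,0,0,0,10,0,0,25,0.2,0.5,0.3,10,0,0,25,0,0,0,10,0,0,20,0,0,0,10],
  force=30,
)

```text
clock: 4.18
eef_pos: [465.9, -82.7, 196.5]
tcp_rot: [0.62, 0.784, -0.002, -0.004]
force: [-0.1, 0.5, -0.3]
gripper_width: 0.235
```

>>> step_arm(
  motion=[0,0,35,0,0,0,10,0,0,35,0,0,0,10,0,0,0,0,0,0,10,0,0,0,0,0,0,10],
)

```text
clock: 4.52
eef_pos: [467.0, -82.7, 273.5]
tcp_rot: [0.62, 0.784, -0.0, -0.002]
force: [-1.2, 1.3, -2.2]
gripper_width: 0.231
```

```bash
python3 - <<'E'
from h import *
o=st(103.3)
c=robot.get_calibration("wrist");cv2.imwrite("pics/w3.png",robot.get_image("wrist"))
t=o['eef_pos'];r=R.from_quat(o['tcp_rot']).as_matrix()
print(proj(c,[t+r@[0,0,85.7],t+r@[0,0,25]]))
im=robot.get_image("scene");cv2.imwrite("pics/s3.png",cv2.resize(im[60:260,250:450],None,fx=3,fy=3))
print(proj(robot.get_calibration("scene"),[t+r@[0,0,85.7]]))
E
```

```text
t 4.52 pos [467.  -82.7 273.5] yaw 103.31 w 21.1 F [-1.2  1.3 -2.2] M [-0.02 -0.12  0.01]
level rotvec deg [-0.11 -0.14 -0.01]
[[313.31677471 246.59836717]
 [313.17811283 274.13168717]]
[[357.20128618 140.91424891]]
```

View pics/w3.png

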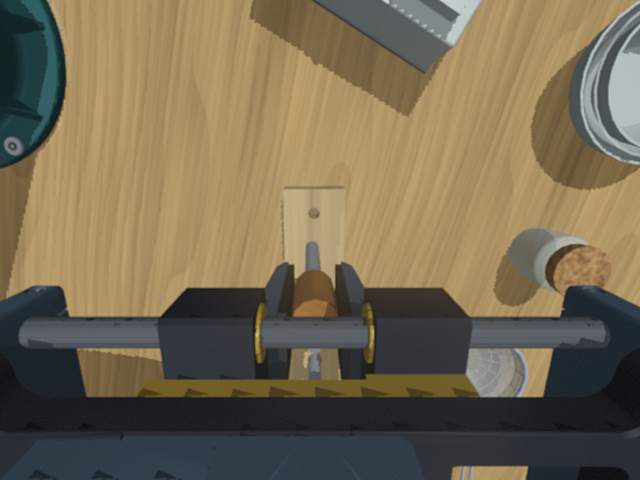

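View pics/s3.png

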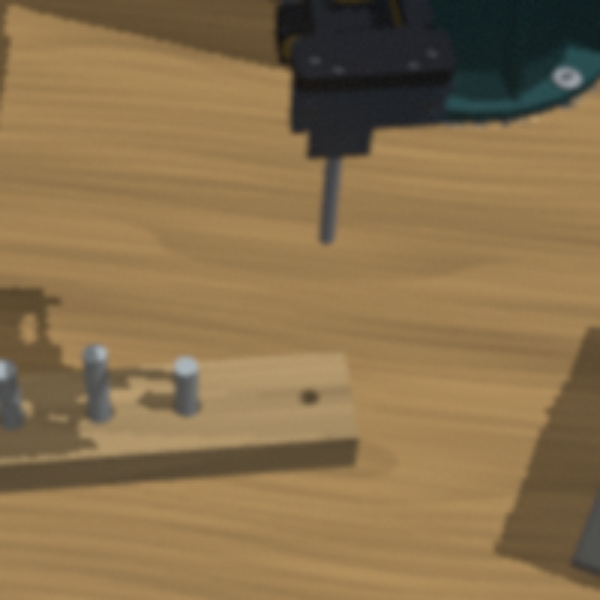

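>>> step_arm(
  motion=[1.5,33,0,0,0,6,10,1.5,33,0,0,0,6,10,1.5,33,0,0,0,6,10,1.5,33,0,0,0,6,10,1.5,33,0,0,0,6,10],
)

```text
clock: 5.03
eef_pos: [471.3, 83.5, 265.5]
tcp_rot: [0.392, 0.92, -0.004, -0.005]
force: [0.1, 0.3, -0.7]
gripper_width: 0.234
```

>>> step_arm(
  motion=[1.5,33,0,0,0,6,10,1.5,33,0,0,0,6,10,1.5,33,0,0,0,6,10,1.5,25,0,0,0,6,10,0,0,0,0,0,0,10],
)

```text
clock: 5.45
eef_pos: [473.0, 217.4, 256.8]
tcp_rot: [0.177, 0.984, -0.008, -0.009]
force: [-0.4, -0.4, -1.1]
gripper_width: 0.233
```

```bash
python3 - <<'E'
from h import *
o=st(163.9)
E
```

```text
t 5.45 pos [473.  217.4 256.8] yaw 159.65 w 21.2 F [-0.4 -0.4 -1.1] M [ 0.03 -0.17 -0.03]
level rotvec deg [ 0.71 -1.16  4.24]
```

>>> step_arm(
  motion=[4,14,5,0.7,-1.2,4.2,10,4,13,5,0,0,0,10,0,0,0,0,0,0,10,0,0,0,0,0,0,10],
)

```text
clock: 5.78
eef_pos: [478.7, 245.7, 261.0]
tcp_rot: [0.141, 0.99, -0.003, -0.004]
force: [-0.3, -0.7, -1.3]
gripper_width: 0.236
```

```bash
python3 - <<'E'
from h import *
o=st(163.9)
c=robot.get_calibration("wrist");cv2.imwrite("pics/w4.png",robot.get_image("wrist"))
t=o['eef_pos'];r=R.from_quat(o['tcp_rot']).as_matrix()
print(proj(c,[t+r@[0,0,85.7],[481.1,244.7,115]]))
im=robot.get_image("scene");cv2.imwrite("pics/s4.png",cv2.resize(im[90:290,420:620],None,fx=3,fy=3))
print(proj(robot.get_calibration("scene"),[t+r@[0,0,85.7]]))
E
```

```text
t 5.78 pos [478.7 245.7 261. ] yaw 163.82 w 21.5 F [-0.3 -0.7 -1.3] M [ 0.08 -0.16 -0.04]
level rotvec deg [ 0.25 -0.46  0.08]
[[314.66864046 246.46938977]
 [315.21148649 232.44446207]]
[[537.8040169  170.24489432]]
```

View pics/w4.png

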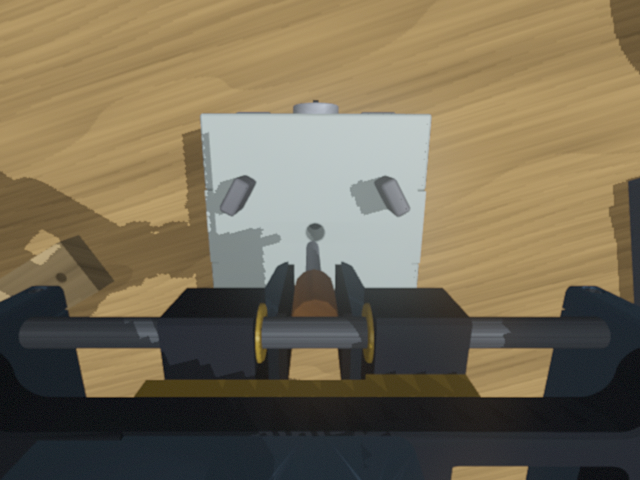

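View pics/s4.png

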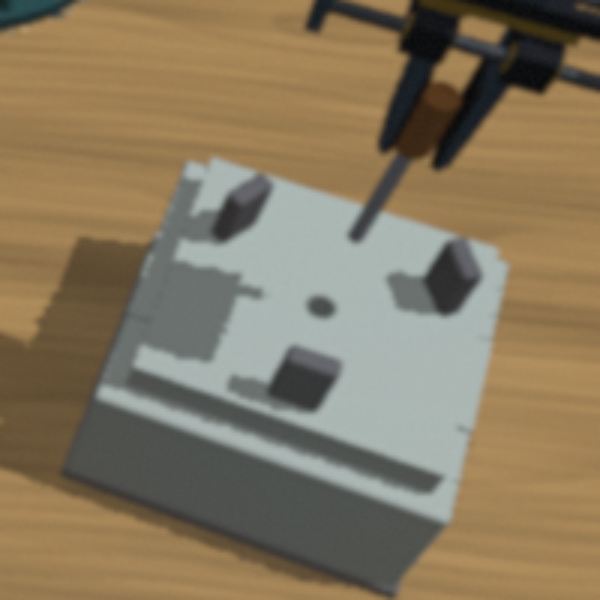

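>>> step_arm(
  motion=[2.4,-1,-15,0.25,-0.46,0,10,0,0,-15,0,0,0,10,0,0,-12,0,0,0,10,0,0,0,0,0,0,10,0,0,0,0,0,0,10],
)

```text
clock: 6.3
eef_pos: [481.5, 241.0, 217.5]
tcp_rot: [0.145, 0.989, -0.0, 0.0]
force: [0.2, 0.2, 0.4]
gripper_width: 0.229
```

```bash
python3 - <<'E'
from h import *
o=st(163.9)
c=robot.get_calibration("wrist");im=robot.get_image("wrist");cv2.imwrite("pics/w5.png",cv2.resize(im[180:340,220:420],None,fx=4,fy=4))
t=o['eef_pos'];r=R.from_quat(o['tcp_rot']).as_matrix()
print(proj(c,[t+r@[0,0,85.7],[481.1,244.7,115]]))
im=robot.get_image("scene");cv2.imwrite("pics/s5.png",cv2.resize(im[120:260,450:600],None,fx=4,fy=4))
print(proj(robot.get_calibration("scene"),[t+r@[0,0,85.7],[481.1,244.7,115]]))
E
```

```text
t 6.3 pos [481.5 241.  217.5] yaw 163.32 w 20.9 F [0.2 0.2 0.4] M [-0.02 -0.14 -0.  ]
level rotvec deg [0.01 0.   0.58]
[[314.62306939 246.4512543 ]
 [318.68968746 239.1021849 ]]
[[527.0089369  186.68469154]
 [525.87746288 192.26978406]]
```

View pics/w5.png

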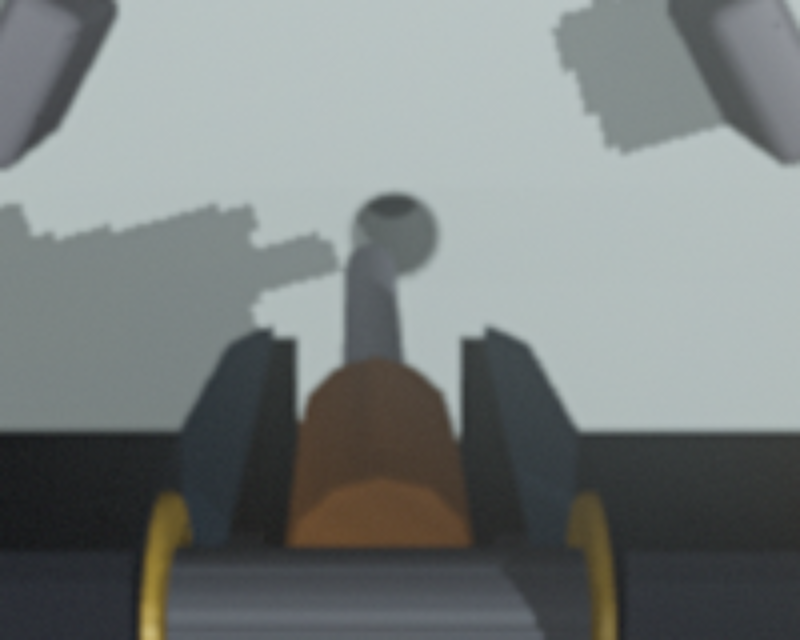

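View pics/s5.png

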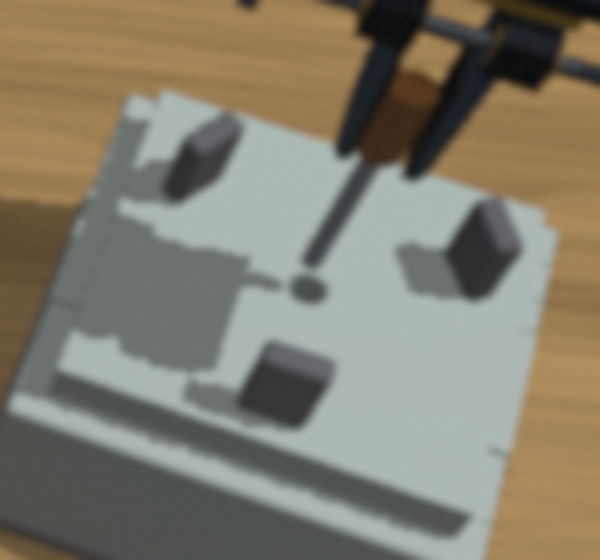

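>>> step_arm(
  motion=[0,5.2,-5,0,0,0.6,10,0,0,0,0,0,0,10,0,0,0,0,0,0,10],
)

```text
clock: 6.65
eef_pos: [482.6, 247.3, 214.2]
tcp_rot: [0.139, 0.99, 0.001, 0.001]
force: [0.1, 0.2, -0.8]
gripper_width: 0.232
```

```bash
cat > look.py <<'E'
from h import *
import sys
n=sys.argv[1];L=float(sys.argv[2])
o=st(163.9)
c=robot.get_calibration("wrist");im=robot.get_image("wrist");a=cv2.resize(im[180:340,220:420],None,fx=4,fy=4)[:560]
t=o['eef_pos'];r=R.from_quat(o['tcp_rot']).as_matrix()
print(proj(c,[t+r@[0,0,L],[481.1,245,115]]))
im=robot.get_image("scene");b=cv2.resize(im[120:260,450:600],None,fx=4,fy=4)
cv2.imwrite(f"pics/l{n}.png",cv2.resize(np.hstack([a,b]),(800,320)))
cv2.imwrite(f"pics/l{n}a.png",a);cv2.imwrite(f"pics/l{n}b.png",b)
print(proj(robot.get_calibration("scene"),[t+r@[0,0,L],[481.1,245,115]]))
E
python3 look.py 6 85.7
```

```text
t 6.65 pos [482.6 247.3 214.2] yaw 163.98 w 21.2 F [ 0.1  0.2 -0.8] M [ 0.07 -0.16  0.  ]
level rotvec deg [-0.07  0.17 -0.08]
[[314.66638627 246.48868285]
 [311.27159189 240.68221557]]
[[529.90981498 188.69540833]
 [526.03847856 192.28803955]]
```

View pics/l6a.png

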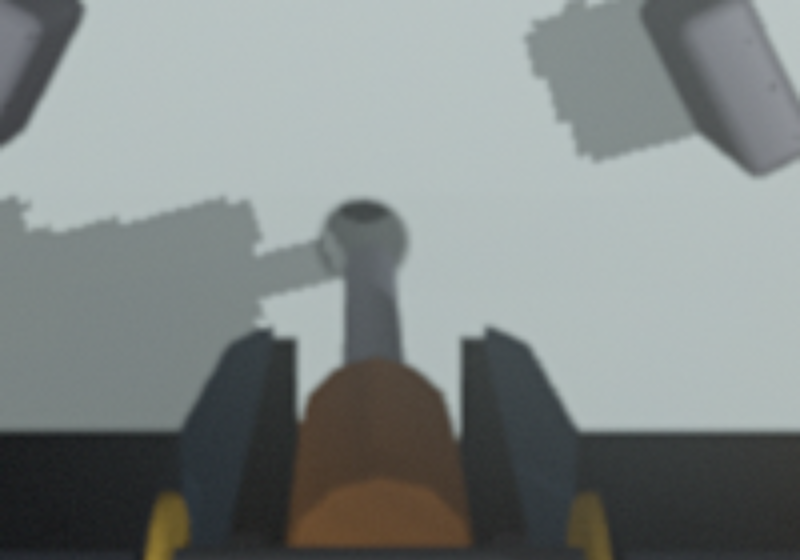

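View pics/l6b.png

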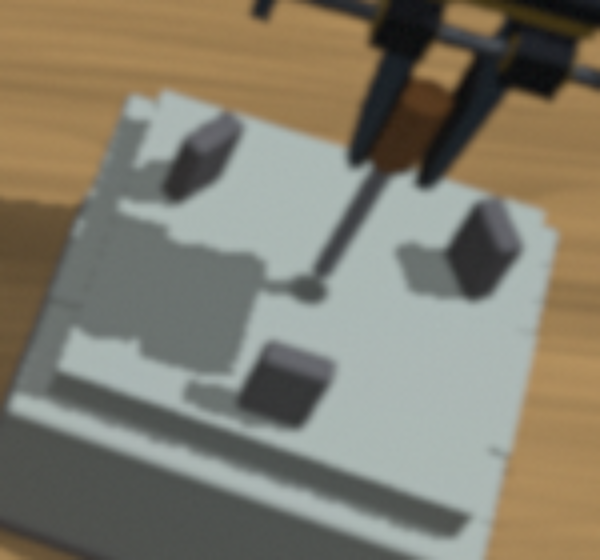

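>>> step_arm(
  motion=[-1,-1.1,-6,0,0.1,0,10,0,0,0,0,0,0,10,0,0,0,0,0,0,10],
)

```text
clock: 7.0
eef_pos: [481.5, 246.1, 207.9]
tcp_rot: [0.139, 0.99, 0.001, 0.001]
force: [0.1, -0.0, -1.0]
gripper_width: 0.232
```

```bash
python3 look.py 7 85.7
```

```text
t 7.0 pos [481.5 246.1 207.9] yaw 163.98 w 21.2 F [ 0.1 -0.  -1. ] M [ 0.09 -0.14  0.02]
level rotvec deg [-0.08  0.09 -0.08]
[[314.65721892 246.45094083]
 [312.99662124 243.76196933]]
[[528.05877194 190.19930938]
 [526.03847856 192.28803955]]
```

View pics/l7a.png

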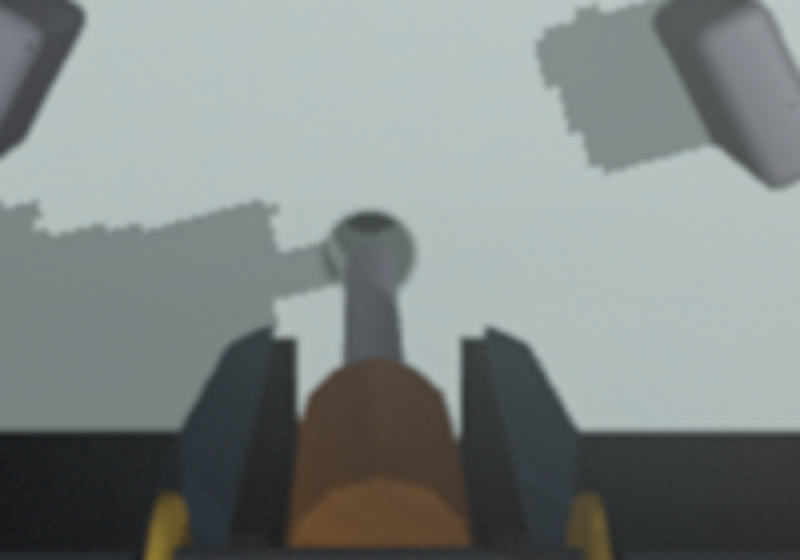

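>>> step_arm(
  motion=[0,0,-4,0,0,0,10,0,0,-4,0,0,0,10,0,0,-2,0,0,0,10],
)

```text
clock: 7.35
eef_pos: [481.7, 246.1, 197.7]
tcp_rot: [0.139, 0.99, 0.001, 0.001]
force: [-0.3, -0.4, -1.7]
gripper_width: 0.234
```

>>> step_arm(
  motion=[0,0,-4,0,0,0,10,0,0,-4,0,0,0,10,0,0,-2,0,0,0,10],
)

```text
clock: 7.6
eef_pos: [481.6, 246.1, 186.3]
tcp_rot: [0.139, 0.99, 0.001, 0.001]
force: [-0.9, 0.3, -1.8]
gripper_width: 0.232
```

```bash
python3 look.py 8 85.7
```

```text
t 7.6 pos [481.6 246.1 186.3] yaw 163.97 w 21.2 F [-0.9  0.3 -1.8] M [ 0.09 -0.17 -0.03]
level rotvec deg [-0.09  0.11 -0.07]
[[314.6646179  246.51116845]
 [312.97514887 251.55771618]]
[[524.06804184 197.26690779]
 [526.03847856 192.28803955]]
```

View pics/l8.png

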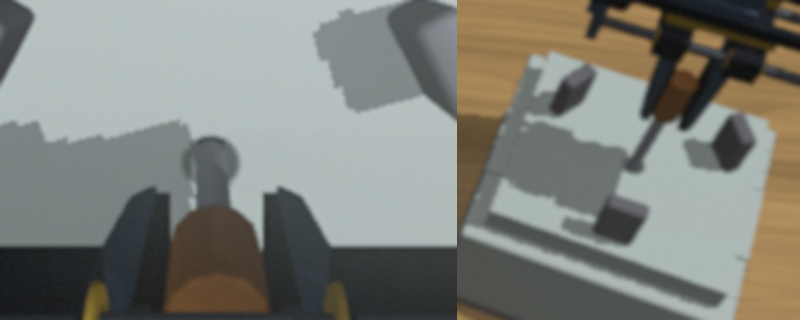

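>>> step_arm(
  motion=[0,0,-4,0,0,0,10,0,0,-3,0,0,0,10,0,0,-2,0,0,0,10],
)

```text
clock: 7.95
eef_pos: [481.9, 246.2, 177.2]
tcp_rot: [0.139, 0.99, 0.001, 0.001]
force: [-0.4, 0.5, -1.4]
gripper_width: 0.233
```

>>> step_arm(
  motion=[0,0,-1.5,0,0,0,10,0,0,-1.5,0,0,0,10],
)

```text
clock: 8.12
eef_pos: [481.8, 246.2, 173.6]
tcp_rot: [0.139, 0.99, 0.001, 0.001]
force: [0.2, 0.3, -0.7]
gripper_width: 0.235
```

>>> step_arm(
  motion=[0,0,-1.5,0,0,0,10,0,0,-1.5,0,0,0,10],
)

```text
clock: 8.28
eef_pos: [481.9, 246.2, 170.4]
tcp_rot: [0.139, 0.99, 0.001, 0.001]
force: [-0.8, -0.3, -1.3]
gripper_width: 0.23
```

>>> step_arm(
  motion=[0,0,-1.5,0,0,0,10,0,0,-1,0,0,0,10],
)

```text
clock: 8.45
eef_pos: [481.9, 246.2, 167.6]
tcp_rot: [0.139, 0.99, 0.001, 0.001]
force: [0.1, 0.1, -0.6]
gripper_width: 0.231
```

>>> step_arm(
  motion=[0,0,-1.5,0,0,0,10,0,0,-1,0,0,0,10],
)

```text
clock: 8.62
eef_pos: [481.9, 246.2, 164.8]
tcp_rot: [0.139, 0.99, 0.001, 0.001]
force: [0.0, 0.5, -0.8]
gripper_width: 0.232
```

>>> step_arm(
  motion=[0,0,-1,0,0,0,10,0,0,-0.5,0,0,0,10],
)

```text
clock: 8.78
eef_pos: [481.9, 246.2, 163.1]
tcp_rot: [0.139, 0.99, 0.001, 0.001]
force: [0.1, 0.1, -1.6]
gripper_width: 0.234
```

>>> step_arm(
  motion=[0,0,-1,0,0,0,10,0,0,-0.5,0,0,0,10],
)

```text
clock: 8.95
eef_pos: [481.9, 246.2, 161.5]
tcp_rot: [0.139, 0.99, 0.001, 0.001]
force: [0.7, 0.5, -0.8]
gripper_width: 0.237
```

>>> step_arm(
  motion=[0,0,-1,0,0,0,10,0,0,-0.5,0,0,0,10],
)

```text
clock: 9.12
eef_pos: [481.9, 246.2, 159.9]
tcp_rot: [0.139, 0.99, 0.001, 0.001]
force: [-0.6, -0.0, -1.2]
gripper_width: 0.233
```

>>> step_arm(
  motion=[0,0,-1,0,0,0,10,0,0,-0.5,0,0,0,10],
)

```text
clock: 9.28
eef_pos: [482.0, 246.3, 158.2]
tcp_rot: [0.139, 0.99, 0.001, 0.001]
force: [-0.1, 0.2, -1.2]
gripper_width: 0.236
```

>>> step_arm(
  motion=[0,0,-1.5,0,0,0,10,0,0,-1,0,0,0,10],
)

```text
clock: 9.45
eef_pos: [482.1, 246.3, 155.6]
tcp_rot: [0.139, 0.99, 0.001, 0.001]
force: [0.3, -0.5, -1.4]
gripper_width: 0.234
```

>>> step_arm(
  motion=[0,0,-1,0,0,0,10,0,0,-0.5,0,0,0,10],
)

```text
clock: 9.62
eef_pos: [482.0, 246.3, 153.8]
tcp_rot: [0.139, 0.99, 0.001, 0.001]
force: [0.3, -0.3, -1.1]
gripper_width: 0.231
```

>>> step_arm(
  motion=[0,0,-1,0,0,0,10,0,0,-0.5,0,0,0,10],
)

```text
clock: 9.78
eef_pos: [482.0, 246.3, 152.2]
tcp_rot: [0.139, 0.99, 0.001, 0.001]
force: [-0.3, -0.4, 1.2]
gripper_width: 0.235
```

Force is rising at TCP z about 152.5, where 152.7 was predicted for the 48 mm depth. I'll confirm it gently.

>>> step_arm(
  motion=[0,0,-0.7,0,0,0,10,0,0,-0.4,0,0,0,10],
)

```text
clock: 9.95
eef_pos: [482.5, 246.5, 151.4]
tcp_rot: [0.139, 0.99, 0.001, 0.002]
force: [0.3, -0.9, 3.4]
gripper_width: 0.233
```

>>> step_arm(
  motion=[0,0,-0.4,0,0,0,10,0,0,-0.3,0,0,0,10],
)

```text
clock: 10.12
eef_pos: [482.8, 246.6, 151.2]
tcp_rot: [0.139, 0.99, 0.001, 0.002]
force: [-1.3, -1.0, 4.6]
gripper_width: 0.231
```

>>> step_arm(
  motion=[0,0,10,0,0,0,10,0,0,25,0,0,0,10,0,0,30,0,0,0,10,0,0,30,0,0,0,10,0,0,25,0,0,0,10],
)

```text
clock: 10.53
eef_pos: [478.2, 244.5, 271.3]
tcp_rot: [0.139, 0.99, -0.002, -0.003]
force: [1.2, 0.7, -1.5]
gripper_width: 0.235
```

>>> step_arm(
  motion=[-1.5,-30,3,0,0,-6,10,-1.5,-33,2,0,0,-6,10,-1.5,-33,2,0,0,-6,10,-1.5,-33,2,0,0,-6,10,-1.5,-33,2,0,0,-6,10],
)

```text
clock: 10.95
eef_pos: [471.9, 82.6, 292.8]
tcp_rot: [0.396, 0.918, 0.002, 0.002]
force: [1.4, 0.4, -0.8]
gripper_width: 0.235
```

>>> step_arm(
  motion=[-1.5,-33,2,0,0,-6,10,-1.5,-33,2,0,0,-6,10,-1.5,-33,2,0,0,-6,10,-1,-28,0,0,0,-6,10,0,0,0,0,0,0,10],
)

```text
clock: 11.37
eef_pos: [463.6, -54.1, 302.8]
tcp_rot: [0.591, 0.807, 0.002, 0.004]
force: [0.3, -0.9, -1.1]
gripper_width: 0.231
```

```bash
python3 - <<'E'
from h import *
o=st(103.3)
E
```

```text
t 11.37 pos [463.6 -54.1 302.8] yaw 107.59 w 21.0 F [ 0.3 -0.9 -1.1] M [-0.04 -0.06  0.06]
level rotvec deg [ 0.11  0.51 -4.29]
```

>>> step_arm(
  motion=[2.5,-15,-20,0.1,0.5,-4.3,10,2.5,-14,-30,0,0,0,10,0,0,-35,0,0,0,10,0,0,-35,0,0,0,10,0,0,0,0,0,0,10],
)

```text
clock: 11.78
eef_pos: [469.5, -86.2, 184.2]
tcp_rot: [0.623, 0.782, 0.002, 0.004]
force: [-3.4, 0.6, -1.4]
gripper_width: 0.233
```

```bash
sed -e 's/163.9/103.3/; s/481.1,245,115/467.3,-83.3,35/g; s/120:260,450:600/140:280,280:430/' look.py > lookr.py; python3 lookr.py 9 85.7
```

```text
t 11.78 pos [469.5 -86.2 184.2] yaw 102.91 w 21.3 F [-3.4  0.6 -1.4] M [ 0.02  0.05 -0.02]
level rotvec deg [0.09 0.5  0.39]
[[313.26381222 246.55005653]
 [310.52235909 224.43282474]]
[[352.19870445 173.77792663]
 [352.06915075 192.57848701]]
```

View pics/l9a.png

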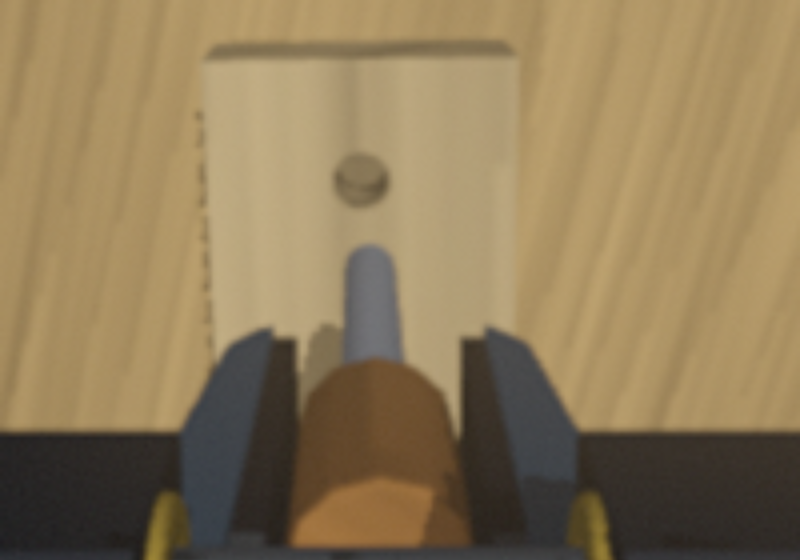

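View pics/l9b.png

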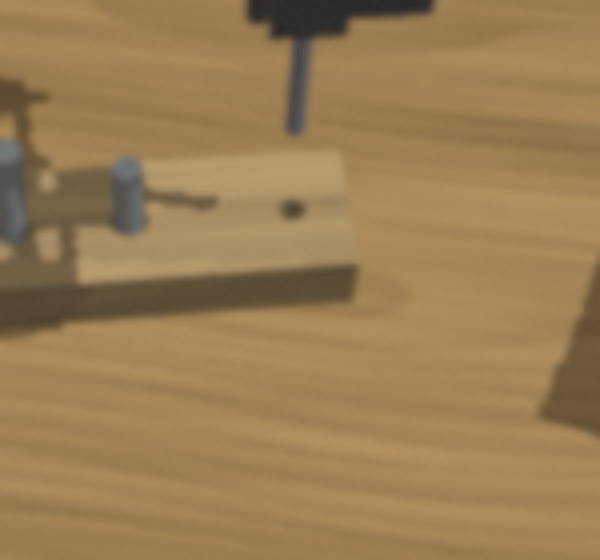

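>>> step_arm(
  motion=[-0.8,3.2,-20,0.1,0.5,0.4,10,0,0,-20,0,0,0,10,0,0,0,0,0,0,10,0,0,0,0,0,0,10],
)

```text
clock: 12.22
eef_pos: [477.4, -83.2, 158.6]
tcp_rot: [0.619, 0.785, 0.004, 0.008]
force: [1.4, 0.4, -0.3]
gripper_width: 0.235
```

```bash
python3 lookr.py 10 85.7
```

```text
t 12.22 pos [477.4 -83.2 158.6] yaw 103.5 w 21.5 F [ 1.4  0.4 -0.3] M [ 0.02 -0.14  0.01]
level rotvec deg [ 0.19  0.95 -0.21]
[[313.32601013 246.60602484]
 [300.24518479 231.38611356]]
[[352.39623595 185.44263909]
 [352.06915075 192.57848701]]
```

View pics/l10a.png

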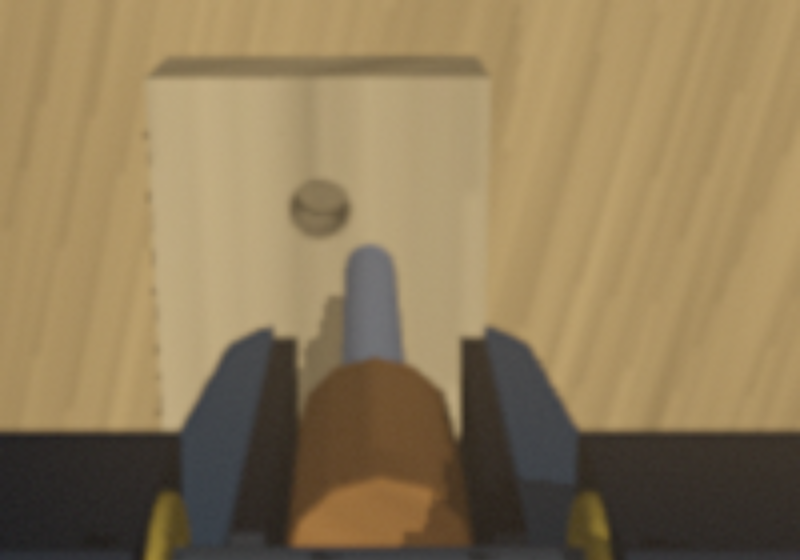

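View pics/l10b.png

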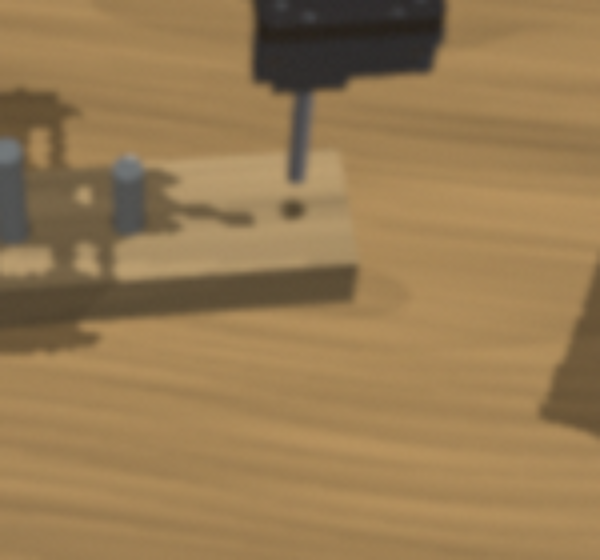

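```bash
python3 - <<'E'
from h import *
o=st(103.3);print(o['joints'],o['dq'],o['joint_efforts'])
E
```

```text
t 12.32 pos [477.4 -83.3 158.7] yaw 103.49 w 21.5 F [-0.2  0.3 -1.3] M [-0.04 -0.14 -0.  ]
level rotvec deg [ 0.2   0.99 -0.19]
[-2.21101755e-01  1.12033544e-01  2.19943911e+00  5.96047238e-04
  8.12498279e-01 -4.56970635e-01] [-4.71178710e-03  3.31598542e-03  5.29971428e-03 -1.33289096e-03
 -1.18441888e-02 -8.17284555e-05] [ 1.23841013e-01 -4.61179304e+01 -3.67394257e+01  4.62604396e-02
  5.46757726e-02 -1.74211462e-03]
```

>>> step_arm(
  motion=[-4,0,0,0,0,0,10,0,0,0,0,0,0,10],
)

```text
clock: 12.48
eef_pos: [474.4, -83.5, 161.5]
tcp_rot: [0.619, 0.785, 0.005, 0.009]
force: [-0.0, 0.2, -1.3]
gripper_width: 0.233
```

```bash
python3 - <<'E'
from h import *
o=st(103.3);print(o['joints'],o['dq'],o['joint_efforts'])
E
```

```text
t 12.48 pos [474.4 -83.5 161.5] yaw 103.51 w 21.3 F [-0.   0.2 -1.3] M [-0.   -0.08  0.01]
level rotvec deg [ 0.24  1.18 -0.21]
[-2.22814736e-01  1.00909203e-01  2.20551166e+00  6.37495976e-04
  8.14208612e-01 -4.59070516e-01] [ 0.00462238 -0.01544824 -0.02146095 -0.00064842  0.01047802  0.00215901] [ 1.35088523e-02 -4.63013935e+01 -3.76188934e+01  4.24835330e-02
 -6.31210953e-02 -2.41681770e-02]
```

>>> step_arm(
  motion=[-3,0,-2,0.2,1.2,-0.2,10,0,0,0,0,0,0,10,0,0,0,0,0,0,10],
)

```text
clock: 12.73
eef_pos: [471.6, -83.7, 161.3]
tcp_rot: [0.621, 0.784, -0.0, 0.0]
force: [-0.0, -0.2, -1.6]
gripper_width: 0.234
```

```bash
python3 - <<'E'
from h import *
o=st(103.3)
E
```

```text
t 12.73 pos [471.6 -83.7 161.3] yaw 103.28 w 21.3 F [-0.  -0.2 -1.6] M [-0.01 -0.12 -0.03]
level rotvec deg [ 0.06 -0.    0.02]
```

Level now. I'll go on in small steps.

>>> step_arm(
  motion=[-3,0.5,-8,0,0,0,10,0,0,-8,0,0,0,10,0,0,-6,0,0,0,10,0,0,0,0,0,0,10,0,0,0,0,0,0,10],
)

```text
clock: 13.15
eef_pos: [467.8, -83.1, 136.2]
tcp_rot: [0.621, 0.784, -0.001, -0.0]
force: [-0.0, 0.2, -0.7]
gripper_width: 0.235
```

```bash
python3 lookr.py 11 85.7
```

```text
t 13.15 pos [467.8 -83.1 136.2] yaw 103.27 w 21.4 F [-0.   0.2 -0.7] M [-0.01 -0.12 -0.02]
level rotvec deg [ 0.04 -0.07  0.03]
[[313.28283381 246.54929735]
 [312.87420048 241.40135842]]
[[352.54263819 188.07293277]
 [352.06915075 192.57848701]]
```

View pics/l11a.png

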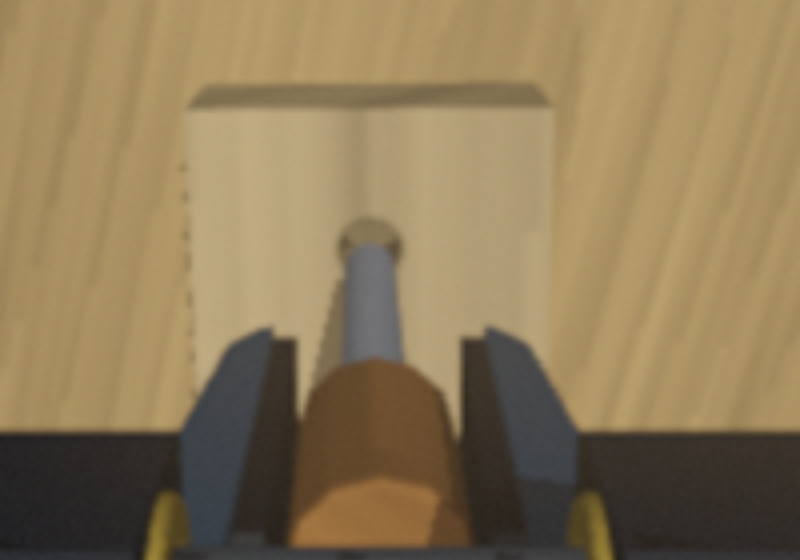

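>>> step_arm(
  motion=[-0.2,0,-5,0,0,0,10,0,0,-5,0,0,0,10,0,0,0,0,0,0,10],
)

```text
clock: 13.5
eef_pos: [468.2, -83.2, 126.2]
tcp_rot: [0.621, 0.784, -0.0, 0.0]
force: [0.4, 0.7, -1.3]
gripper_width: 0.238
```

```bash
python3 lookr.py 12 85.7
```

```text
t 13.5 pos [468.2 -83.2 126.2] yaw 103.28 w 21.7 F [ 0.4  0.7 -1.3] M [-0.06 -0.1   0.08]
level rotvec deg [0.06 0.02 0.02]
[[313.34909506 246.53729535]
 [312.1632284  244.35021783]]
[[352.17427273 191.30416663]
 [352.06915075 192.57848701]]
```

View pics/l12a.png

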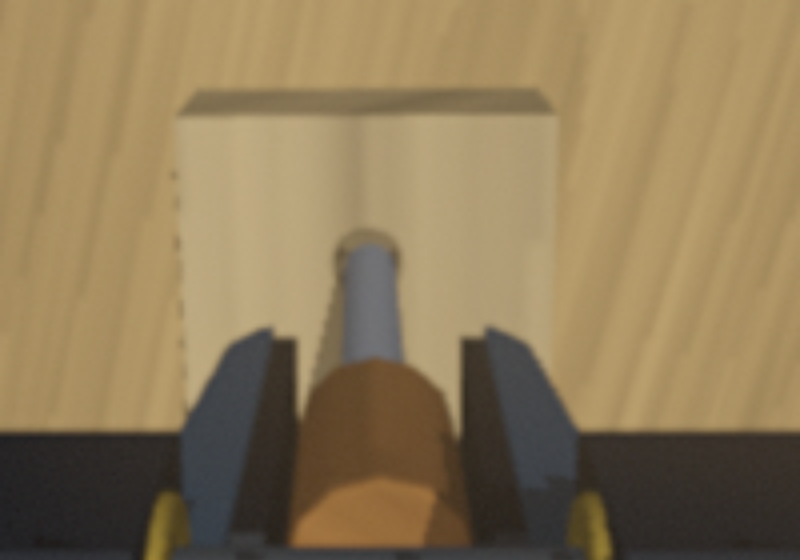

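View pics/l12b.png

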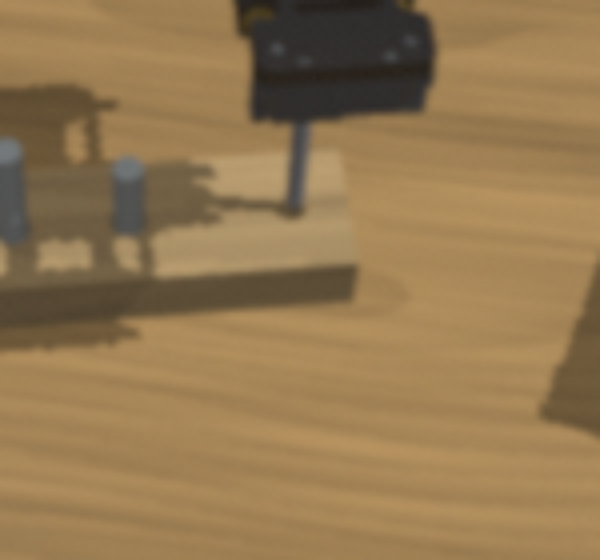

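>>> step_arm(
  motion=[-0.6,0,-3,0,0,0,10,0,0,-3,0,0,0,10,0,0,0,0,0,0,10],
)

```text
clock: 13.85
eef_pos: [468.1, -83.3, 120.6]
tcp_rot: [0.621, 0.784, -0.0, 0.001]
force: [-0.1, 0.2, -0.7]
gripper_width: 0.232
```

>>> step_arm(
  motion=[0,0,-3,0,0,0,10,0,0,-3,0,0,0,10],
)

```text
clock: 14.02
eef_pos: [468.4, -83.4, 114.6]
tcp_rot: [0.621, 0.784, 0.0, 0.001]
force: [-0.5, 0.3, -0.2]
gripper_width: 0.235
```

```bash
python3 lookr.py 13 85.7
```

```text
t 14.02 pos [468.4 -83.4 114.6] yaw 103.28 w 21.5 F [-0.5  0.3 -0.2] M [-0.01 -0.16 -0.02]
level rotvec deg [0.09 0.13 0.02]
[[313.35354862 246.57488172]
 [311.72882833 248.11468054]]
[[351.72515614 194.85635228]
 [352.06915075 192.57848701]]
```

View pics/l13.png

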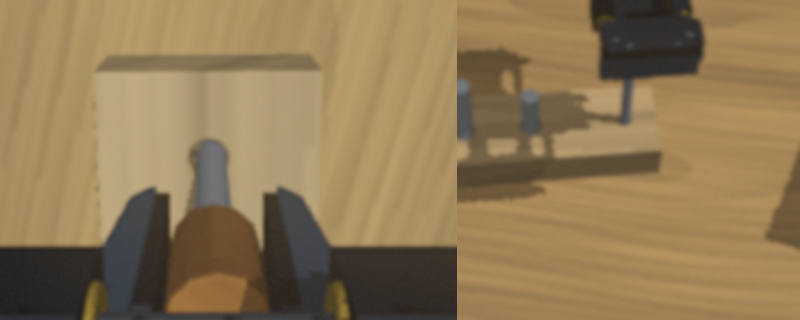

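>>> step_arm(
  motion=[-0.8,0.2,-4,0,0.1,0,10,-0.3,0,-4,0,0,0,10,-0.3,0,-3,0,0,0,10],
)

```text
clock: 14.37
eef_pos: [467.1, -83.2, 102.9]
tcp_rot: [0.621, 0.784, -0.0, 0.001]
force: [0.0, -0.2, -1.2]
gripper_width: 0.229
```

>>> step_arm(
  motion=[-0.3,0,-3,0,0,0,10,0,0,-1.5,0,0,0,10],
)

```text
clock: 14.53
eef_pos: [466.6, -83.2, 97.5]
tcp_rot: [0.621, 0.784, -0.001, 0.001]
force: [0.8, 0.2, -0.7]
gripper_width: 0.237
```

>>> step_arm(
  motion=[0,0,-1,0,0,0,10,0,0,-0.7,0,0,0,10],
)

```text
clock: 14.7
eef_pos: [466.9, -83.3, 95.6]
tcp_rot: [0.621, 0.784, -0.0, 0.001]
force: [0.3, -0.8, 13.1]
gripper_width: 0.238
```

>>> step_arm(
  motion=[0,0,0,0,0,0,40,0,0,0,0,0,0,60,0,0,0,0,0,0,91,0,0,0,0,0,0,91,0,0,0,0,0,0,91],
)

```text
clock: 15.12
eef_pos: [467.2, -83.4, 95.8]
tcp_rot: [0.621, 0.784, -0.0, 0.001]
force: [-0.4, -0.1, 0.8]
gripper_width: 0.565
```

>>> step_arm(
  motion=[0,0,0,0,0,0,91,0,0,0,0,0,0,91,0,0,0,0,0,0,91],
)

```text
clock: 15.37
eef_pos: [467.1, -83.3, 95.8]
tcp_rot: [0.621, 0.784, -0.0, 0.001]
force: [-0.9, -0.2, 0.4]
gripper_width: 0.786
```

>>> step_arm(
  motion=[0,0,10,0,0,0,91,0,0,12,0,0,0,91,0,0,15,0,0,0,91,0,0,20,0,0,0,91,0,0,20,0,0,0,91],
)

```text
clock: 15.78
eef_pos: [464.1, -82.7, 174.3]
tcp_rot: [0.621, 0.784, -0.002, -0.003]
force: [0.9, -0.2, 0.9]
gripper_width: 0.993
```

>>> step_arm(
  motion=[0,0,20,0,0,0,91,10,-40,20,0,0,0,91,10,-41,0,0,0,0,91,9,-40,0,0,0,0,91,0,0,0,0,0,0,91],
)

```text
clock: 16.2
eef_pos: [494.6, -203.0, 224.1]
tcp_rot: [0.618, 0.786, -0.001, 0.003]
force: [-0.3, 1.1, 0.3]
gripper_width: 0.994
```

```bash
python3 - <<'E'
from h import *
o=st(103.3)
c=robot.get_calibration("wrist");cv2.imwrite("pics/w14.png",robot.get_image("wrist"))
print(proj(c,[[486.8,-166,78],[500.6,-224.4,98],[514.4,-282.8,88]]))
im=robot.get_image("scene");cv2.imwrite("pics/s14.png",cv2.resize(im[100:240,200:400],None,fx=4,fy=4))
E
```

```text
t 16.2 pos [ 494.6 -203.   224.1] yaw 103.6 w 90.6 F [-0.3  1.1  0.3] M [ 0.04 -0.08  0.01]
level rotvec deg [ 0.23  0.2  -0.3 ]
[[314.28793507 188.63913021]
 [313.88775369 256.87710981]
 [313.43544362 311.0723779 ]]
```

View pics/w14.png

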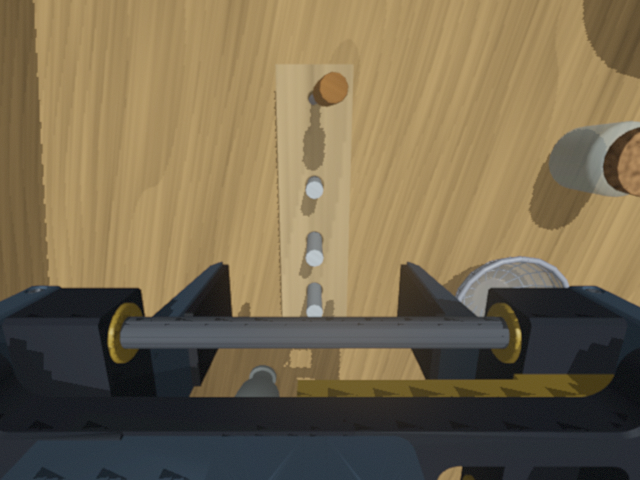

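View pics/s14.png

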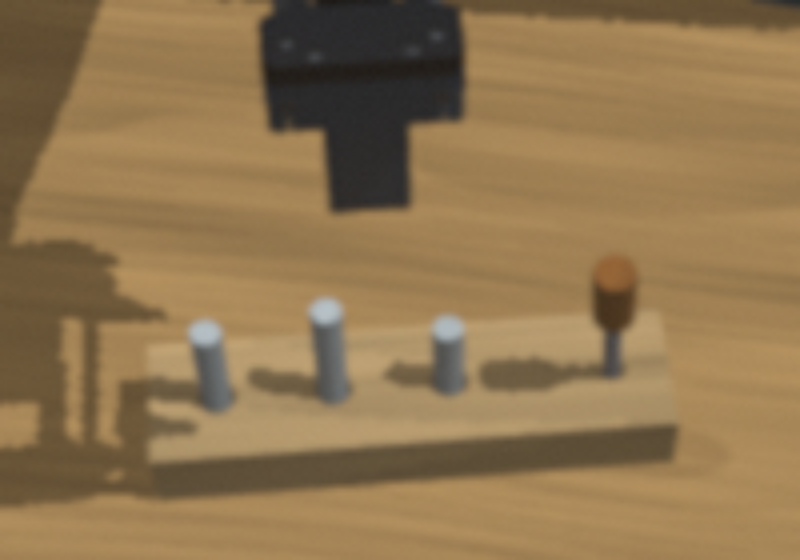

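```bash
python3 - <<'E'
from h import *
cw=robot.get_calibration("wrist");cs=robot.get_calibration("scene");ct=robot.get_calibration("top")
im=robot.get_image("top");cv2.imwrite("pics/t14.png",cv2.resize(im[280:365,275:435],None,fx=5,fy=5,interpolation=cv2.INTER_CUBIC))
w=cv2.imread("pics/w14.png");cv2.imwrite("pics/w14c.png",cv2.resize(w[50:220,260:380],None,fx=4,fy=4,interpolation=cv2.INTER_CUBIC))
E
```

```text
(no output)
```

View pics/t14.png

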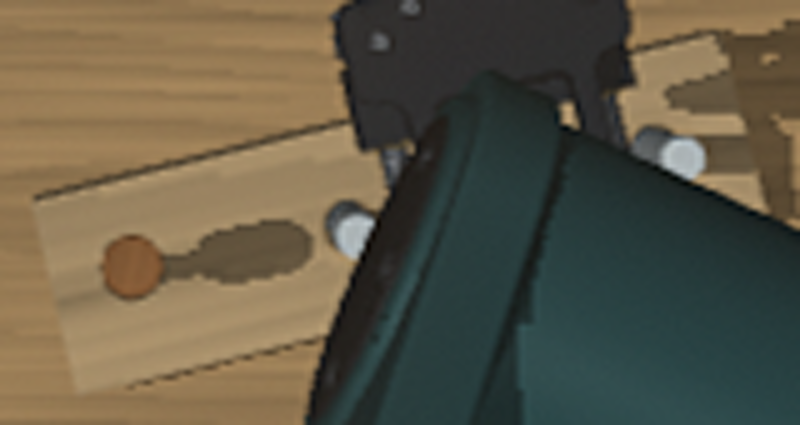

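View pics/w14c.png

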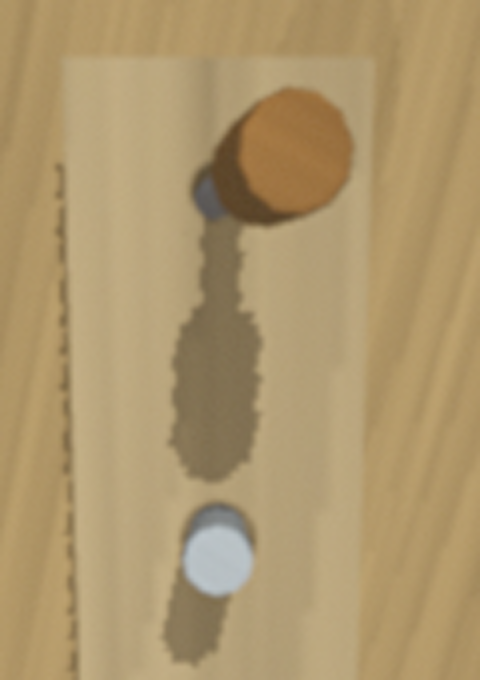

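```bash
python3 - <<'E'
from h import *
cw=robot.get_calibration("wrist");cs=robot.get_calibration("scene");ct=robot.get_calibration("top")
c=lambda p,f,x,y:(np.array(p)+.5)/f-.5+[x,y]
T=c((133,267),5,275,280);S=c((614,272),4,200,100);W=c((296,150),4,260,50)
print(tri([(ct,T),(cs,S),(cw,W)]),tri([(ct,T),(cs,S)]))
for k,u in((ct,T),(cs,S),(cw,W)): print(atz(k,u,129))
E
```

```text
[480.36069982 -84.2074821  129.5566525 ] [481.54433462 -85.50690242 130.20898569]
[481.44776755 -85.92558158 129.        ]
[480.46920364 -85.11226729 129.        ]
[478.89093702 -81.42486755 129.        ]
```

>>> step_arm(
  motion=[-9,40,0,0.2,0.2,-0.3,91,-9,40,0,0,0,0,91,-8,36,0,0,0,0,91,0,0,0,0,0,0,91,0,0,0,0,0,0,91],
)

```text
clock: 16.77
eef_pos: [461.7, -74.0, 221.9]
tcp_rot: [0.62, 0.785, -0.001, -0.003]
force: [0.8, -0.3, 0.2]
gripper_width: 0.996
```

```bash
python3 - <<'E'
from h import *
o=st(103.3)
E
```

```text
t 16.77 pos [461.7 -74.  221.9] yaw 103.41 w 90.9 F [ 0.8 -0.3  0.2] M [-0.02 -0.13  0.02]
level rotvec deg [-0.17 -0.35 -0.11]
```

>>> step_arm(
  motion=[5,-9.5,-12,-0.2,-0.3,-0.1,91,0,0,-15,0,0,0,91,0,0,-15,0,0,0,91,0,0,-15,0,0,0,91,0,0,-12,0,0,0,91],
)

```text
clock: 17.18
eef_pos: [467.4, -81.8, 153.6]
tcp_rot: [0.618, 0.786, 0.001, 0.002]
force: [0.8, -0.0, 0.7]
gripper_width: 1.0
```

```bash
python3 - <<'E'
from h import *
o=st(103.3)
E
```

```text
t 17.18 pos [467.4 -81.8 153.6] yaw 103.62 w 91.2 F [ 0.8 -0.   0.7] M [-0.   -0.16 -0.  ]
level rotvec deg [ 0.1   0.24 -0.32]
```

>>> step_arm(
  motion=[0,-2,-12,0.1,0.3,-0.3,91,0,0,-15,0,0,0,91,0,0,-15,0,0,0,91,0,0,-10,0,0,0,91,0,0,0,0,0,0,91],
)

```text
clock: 17.6
eef_pos: [465.2, -83.6, 97.1]
tcp_rot: [0.62, 0.785, -0.001, -0.002]
force: [-0.4, -0.5, -0.1]
gripper_width: 0.998
```

```bash
python3 lookr.py 15 85.7
```

```text
t 17.6 pos [465.2 -83.6  97.1] yaw 103.36 w 91.0 F [-0.4 -0.5 -0.1] M [-0.05 -0.05  0.01]
level rotvec deg [-0.06 -0.31 -0.06]
[[313.29504732 246.55697281]
 [316.56804179 256.08095982]]
[[351.45957816 198.469672  ]
 [352.06915075 192.57848701]]
```

View pics/l15.png

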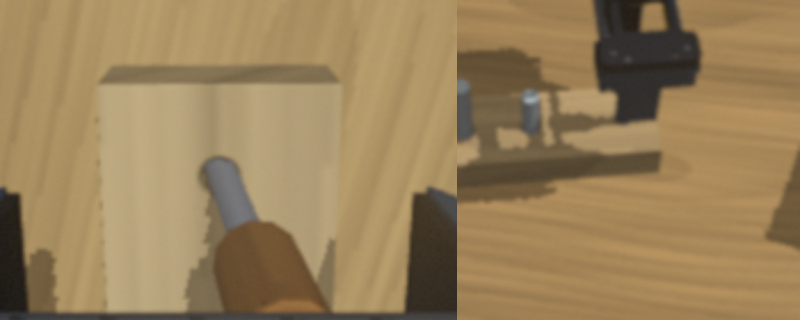

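Leaning toward +x, as measured. I'll centre the tool, level it, and close gently to right the rod.

>>> step_arm(
  motion=[2,0,0,-0.1,-0.3,0,60,0,0,0,0,0,0,40,0,0,0,0,0,0,15,0,0,0,0,0,0,15,0,0,0,0,0,0,15],
  force=10,
)

```text
clock: 18.12
eef_pos: [470.4, -84.2, 101.9]
tcp_rot: [0.62, 0.785, 0.001, 0.003]
force: [-1.1, 0.5, -0.9]
gripper_width: 0.666
```

>>> step_arm(
  motion=[0,0,0,0,0,0,15,0,0,0,0,0,0,15,0,0,0,0,0,0,15,0,0,0,0,0,0,15,0,0,0,0,0,0,15],
)

```text
clock: 18.53
eef_pos: [470.7, -84.3, 102.5]
tcp_rot: [0.62, 0.785, 0.001, 0.004]
force: [-0.3, 0.5, -0.1]
gripper_width: 0.294
```

>>> step_arm(
  motion=[0,0,0,0,0,0,15,0,0,0,0,0,0,15],
)

```text
clock: 18.7
eef_pos: [470.6, -84.3, 102.5]
tcp_rot: [0.62, 0.785, 0.001, 0.004]
force: [0.2, 0.2, 0.2]
gripper_width: 0.243
```

```bash
python3 lookr.py 16 85.7
```

```text
t 18.7 pos [470.6 -84.3 102.5] yaw 103.37 w 22.2 F [0.2 0.2 0.2] M [-0.03 -0.04 -0.05]
level rotvec deg [ 0.15  0.44 -0.07]
[[313.30801547 246.57756163]
 [308.61643741 250.88847816]]
[[350.81413076 199.29958291]
 [352.06915075 192.57848701]]
```

View pics/l16a.png

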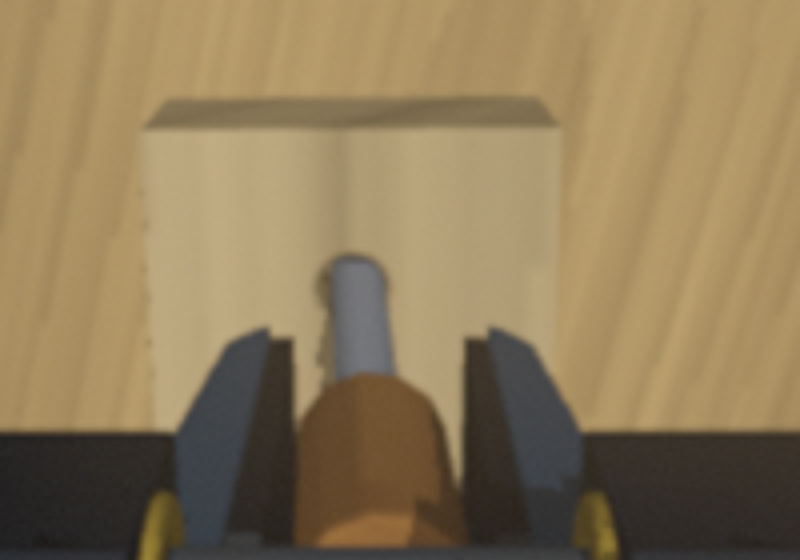

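>>> step_arm(
  motion=[0,0,0,0,0,0,15,0,0,0,0,0,0,15],
)

```text
clock: 18.97
eef_pos: [470.6, -84.3, 102.5]
tcp_rot: [0.62, 0.785, 0.001, 0.004]
force: [-0.4, -0.1, 1.2]
gripper_width: 0.243
```

>>> step_arm(
  motion=[-1,0.5,0,0.1,0.4,0,15,-1,0.4,0,0,0,0,15,-1,0,0,0,0,0,15,0,0,0,0,0,0,15],
)

```text
clock: 19.3
eef_pos: [467.6, -83.3, 102.5]
tcp_rot: [0.62, 0.785, -0.0, 0.0]
force: [0.3, -0.2, -0.1]
gripper_width: 0.239
```

```bash
python3 lookr.py 17 85.7
```

```text
t 19.3 pos [467.6 -83.3 102.5] yaw 103.37 w 21.8 F [ 0.3 -0.2 -0.1] M [-0.07 -0.24 -0.  ]
level rotvec deg [ 0.05  0.02 -0.07]
[[313.37533026 246.6109864 ]
 [313.00332248 253.27299518]]
[[351.51684242 197.96795513]
 [352.06915075 192.57848701]]
```

View pics/l17a.png

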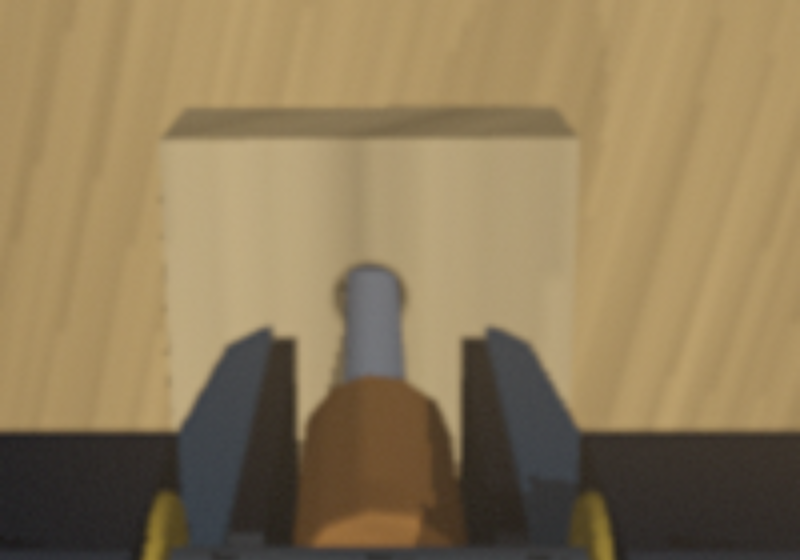

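>>> step_arm(
  motion=[0,0,0,0,0,0,15,0,0,0,0,0,0,15],
  force=3,
)

```text
clock: 19.57
eef_pos: [467.5, -83.3, 102.5]
tcp_rot: [0.62, 0.785, -0.0, 0.0]
force: [-0.8, 0.1, 1.2]
gripper_width: 0.239
```

>>> step_arm(
  motion=[0,0,0,0,0,0,23,0,0,0,0,0,0,24,0,0,0,0,0,0,25,0,0,0,0,0,0,26,0,0,0,0,0,0,26],
)

```text
clock: 19.98
eef_pos: [467.3, -83.3, 102.4]
tcp_rot: [0.62, 0.785, -0.0, 0.0]
force: [-0.8, 0.7, -0.2]
gripper_width: 0.285
```

```bash
python3 lookr.py 18 85.7
```

```text
t 19.98 pos [467.3 -83.3 102.4] yaw 103.37 w 26.0 F [-0.8  0.7 -0.2] M [ 0.   -0.17  0.  ]
level rotvec deg [ 0.03 -0.02 -0.07]
[[313.31520335 246.54822408]
 [313.26434473 253.5049731 ]]
[[351.58013544 197.92314332]
 [352.06915075 192.57848701]]
```

View pics/l18a.png

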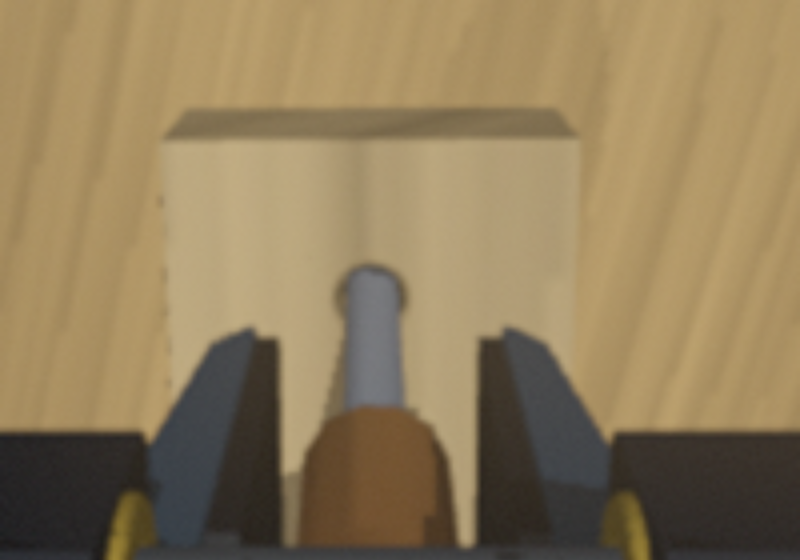

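```bash
python3 - <<'E'
from h import *
c=robot.get_calibration("wrist")
b=np.array([467.3,-83.3,0])
th=np.linspace(0,2*np.pi,60)
for lean in (0,2,4,6,8):
  d=np.array([.23*np.sin(np.radians(lean)),-.973*np.sin(np.radians(lean)),np.cos(np.radians(lean))])
  p=b+[0,0,10]+d*80
  ring=p+11*np.c_[np.cos(th),np.sin(th),0*th]
  u=proj(c,ring);print(lean,((u[:,1].min()-180)*4).round(0),(proj(c,[p])-[220,180])*4)
im=robot.get_image("scene");cv2.imwrite("pics/s18.png",cv2.resize(im[120:240,250:400],None,fx=5,fy=5))
im=robot.get_image("top");cv2.imwrite("pics/t18.png",cv2.resize(im[280:365,275:435],None,fx=5,fy=5))
E
```

```text
0 336.0 [[372.28230566 407.63589587]]
2 354.0 [[372.2387781  425.44093563]]
4 372.0 [[372.19736989 442.81133779]]
6 389.0 [[372.1581606  459.70765207]]
8 406.0 [[372.12121916 476.09323735]]
```

View pics/s18.png

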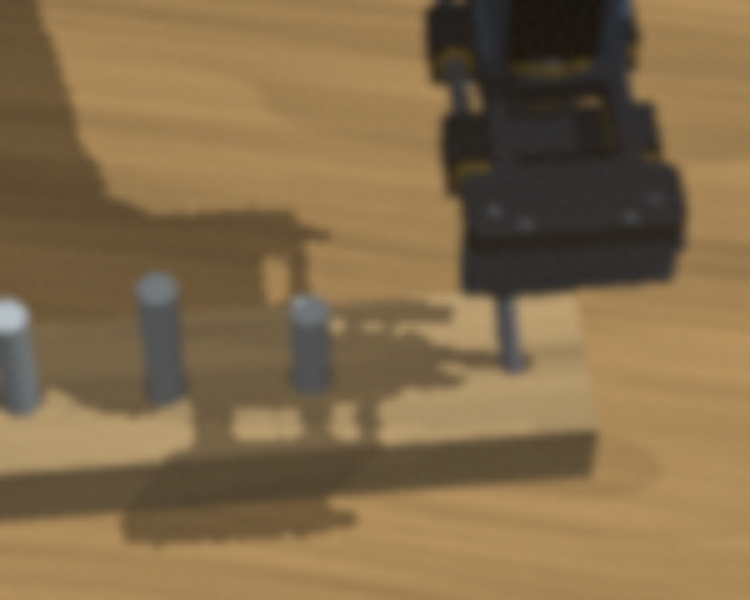

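```bash
python3 - <<'E'
from h import *
c=robot.get_calibration("wrist");o=robot.get_obs()
t=o['eef_pos'];r=R.from_quat(o['tcp_rot']).as_matrix();th=np.linspace(0,2*np.pi,60)
ring=t+(r@np.c_[11*np.cos(th),11*np.sin(th),5.7+0*th].T).T
print("held handle bottom far row in crop", (proj(c,ring)[:,1].min()-180)*4)  # cf. 358 seen in l9-l13
ring=t+(r@np.c_[11*np.cos(th),11*np.sin(th),12.4+0*th].T).T
print((proj(c,ring)[:,1].min()-180)*4)
E
```

```text
held handle bottom far row in crop 351.45637562058346
335.50710344522054
```

>>> step_arm(
  motion=[0,0,0,0,0,0,34,0,0,0,0,0,0,34,1.3,-5.3,0,0,0,0,34,1.3,-5.2,0,0,0,0,34,0,0,0,0,0,0,34],
  force=15,
)

```text
clock: 20.6
eef_pos: [470.2, -94.6, 102.4]
tcp_rot: [0.62, 0.785, -0.0, 0.0]
force: [0.6, -0.1, -0.8]
gripper_width: 0.376
```

>>> step_arm(
  motion=[0,0,0,0,0,0,15,0,0,0,0,0,0,15,0,0,0,0,0,0,15,0,0,0,0,0,0,15],
)

```text
clock: 20.93
eef_pos: [470.3, -95.3, 102.4]
tcp_rot: [0.62, 0.784, -0.0, 0.0]
force: [0.2, 0.1, -0.1]
gripper_width: 0.238
```

```bash
python3 lookr.py 19 85.7
```

```text
t 20.93 pos [470.3 -95.3 102.4] yaw 103.33 w 21.7 F [ 0.2  0.1 -0.1] M [ 0.12 -0.15  0.01]
level rotvec deg [ 0.03 -0.01 -0.03]
[[313.31224748 246.56437974]
 [313.0361714  237.20235809]]
[[345.77394985 198.39262935]
 [352.06915075 192.57848701]]
```

View pics/l19a.png

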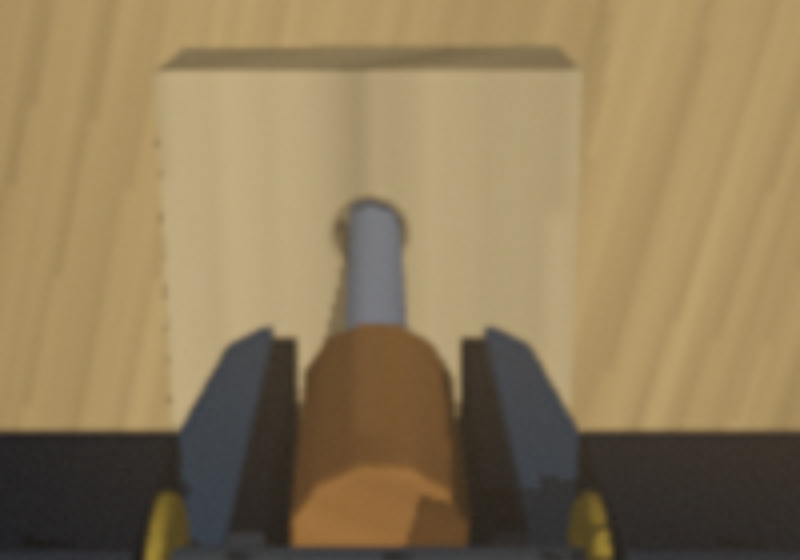

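>>> step_arm(
  motion=[-0.9,3.7,0.4,-2.3,-0.5,0,15,-0.9,3.7,0.3,-2.3,-0.5,0,15,-0.8,3.6,0.2,-2.3,-0.5,0,15,0,0,0,0,0,0,15,0,0,0,0,0,0,15],
)

```text
clock: 21.45
eef_pos: [467.6, -83.9, 103.2]
tcp_rot: [0.619, 0.783, -0.04, 0.049]
force: [1.1, -0.9, -0.0]
gripper_width: 0.232
```

```bash
python3 lookr.py 20 85.7;python3 - <<'E'
from h import *
c=robot.get_calibration("wrist");b=np.array([467.3,-83.3,0]);th=np.linspace(0,2*np.pi,60)
for lean in (-2,0,2,4):
  d=np.array([.23*np.sin(np.radians(lean)),-.973*np.sin(np.radians(lean)),np.cos(np.radians(lean))])
  p=b+[0,0,10]+d*80
  u=proj(c,p+11*np.c_[np.cos(th),np.sin(th),0*th]);print(lean,(u[:,1].min()-180)*4)
E
```

```text
t 21.45 pos [467.6 -83.9 103.2] yaw 103.36 w 21.1 F [ 1.1 -0.9 -0. ] M [ 0.01 -0.13 -0.01]
level rotvec deg [ 7.14  1.57 -0.05]
[[313.23615602 246.64834441]
 [313.1764985  241.30553851]]
[[346.20343897 197.84574458]
 [352.06915075 192.57848701]]
-2 301.89752444205953
0 319.9659395090466
2 337.53364633831393
4 354.5638999006162
```

View pics/l20a.png

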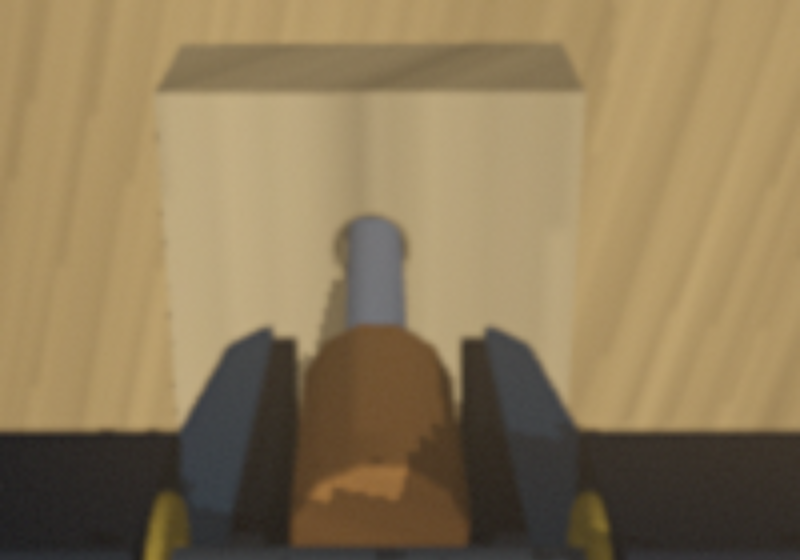

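View pics/l20b.png

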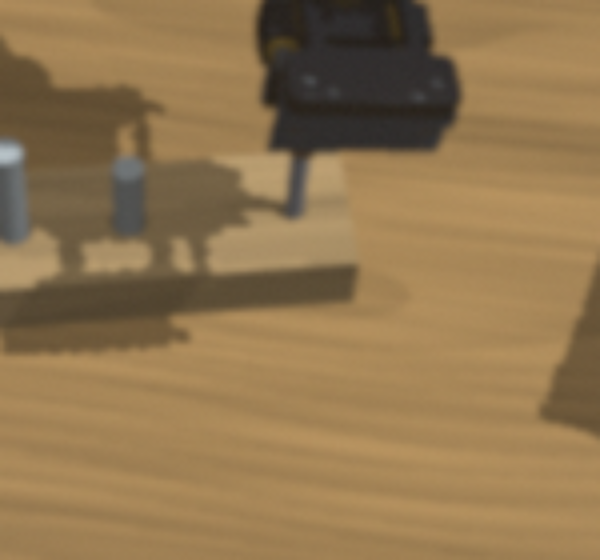

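>>> step_arm(
  motion=[0,0,0,0,0,0,15,0,0,0,0,0,0,15,0,0,0,0,0,0,22,0,0,0,0,0,0,24,0,0,0,0,0,0,25],
  force=3,
)

```text
clock: 21.97
eef_pos: [468.1, -85.6, 103.3]
tcp_rot: [0.62, 0.782, -0.04, 0.048]
force: [-0.7, 0.5, -0.0]
gripper_width: 0.275
```

>>> step_arm(
  motion=[0,0,0,0,0,0,26,0,0,0,0,0,0,26,0,0,0,0,0,0,26],
)

```text
clock: 22.22
eef_pos: [468.2, -85.8, 103.4]
tcp_rot: [0.62, 0.782, -0.039, 0.048]
force: [0.8, -0.2, -0.2]
gripper_width: 0.283
```

```bash
python3 lookr.py 21 85.7
```

```text
t 22.22 pos [468.2 -85.8 103.4] yaw 103.16 w 25.8 F [ 0.8 -0.2 -0.2] M [ 0.07 -0.1   0.02]
level rotvec deg [6.99 1.54 0.15]
[[313.23571855 246.65504881]
 [312.90276963 238.8200222 ]]
[[345.34843133 197.92692008]
 [352.06915075 192.57848701]]
```

View pics/l21a.png

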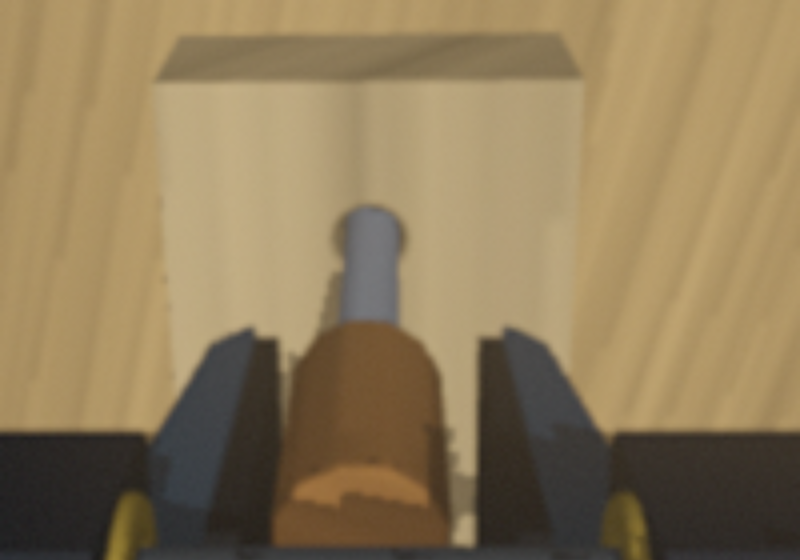

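>>> step_arm(
  motion=[0,0,0,0,0,0,30,0,0,0,0,0,0,40,0,0,0,0,0,0,60,0,0,0,0,0,0,91,0,0,0,0,0,0,91],
)

```text
clock: 22.73
eef_pos: [468.3, -85.7, 103.4]
tcp_rot: [0.62, 0.782, -0.039, 0.048]
force: [0.4, 0.4, 0.6]
gripper_width: 0.589
```

```bash
python3 lookr.py 22 85.7
```

```text
t 22.73 pos [468.3 -85.7 103.4] yaw 103.18 w 53.7 F [0.4 0.4 0.6] M [ 0.07 -0.1   0.  ]
level rotvec deg [6.99 1.55 0.13]
[[313.27959131 246.66556445]
 [312.87381632 238.99357923]]
[[345.41511949 197.94035041]
 [352.06915075 192.57848701]]
```

View pics/l22a.png

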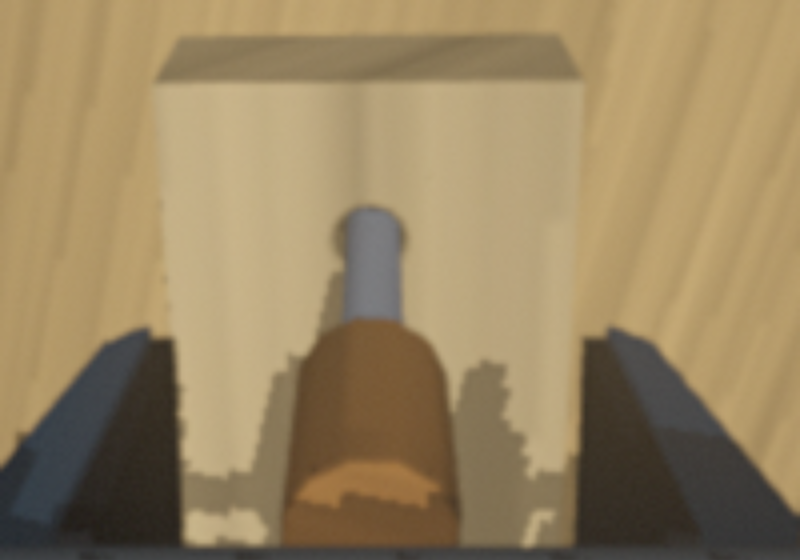

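The rod now stands upright on its own. I'll lift clear slowly, then level the tool.

>>> step_arm(
  motion=[0,0,8,0,0,0,91,0,0,12,0,0,0,91,0,0,15,0,0,0,91,0,0,20,0,0,0,91,0,0,20,0,0,0,91],
)

```text
clock: 23.25
eef_pos: [465.2, -85.1, 179.1]
tcp_rot: [0.62, 0.782, -0.041, 0.045]
force: [0.8, 0.2, 0.2]
gripper_width: 0.999
```

>>> step_arm(
  motion=[0,0,20,0,0,0,91,8,-30,15,3.5,0.8,0,91,8,-35,0,3.5,0.8,0,91,8,-35,0,0,0,0,91,5,-20,0,0,0,0,91],
)

```text
clock: 23.67
eef_pos: [496.8, -204.9, 225.2]
tcp_rot: [0.617, 0.787, 0.003, -0.001]
force: [0.7, 0.8, -0.1]
gripper_width: 0.997
```

>>> step_arm(
  motion=[0,0,0,0,0,0,91],
)

```text
clock: 23.75
eef_pos: [497.8, -208.2, 226.4]
tcp_rot: [0.618, 0.787, 0.003, -0.0]
force: [-0.0, 0.8, 0.7]
gripper_width: 0.996
```

```bash
python3 - <<'E'
from h import *
o=st(103.3)
c=robot.get_calibration("wrist");im=robot.get_image("wrist");cv2.imwrite("pics/w23.png",im)
print(proj(c,[[467.3,-83.3,130],[467.3,-83.3,35],[486.8,-166,78],[500.6,-224.4,98],[514.4,-282.8,88]]))
im=robot.get_image("scene");cv2.imwrite("pics/s23.png",cv2.resize(im[100:240,200:400],None,fx=4,fy=4))
E
```

```text
t 23.75 pos [ 497.8 -208.2  226.4] yaw 103.73 w 90.9 F [-0.   0.8  0.7] M [ 0.05 -0.09 -0.02]
level rotvec deg [-0.31  0.22 -0.43]
[[312.88450376  70.74341311]
 [312.65192329  92.47327473]
 [311.92980668 183.43651898]
 [311.41735997 251.30280117]
 [310.9908912  306.11767848]]
```

View pics/w23.png

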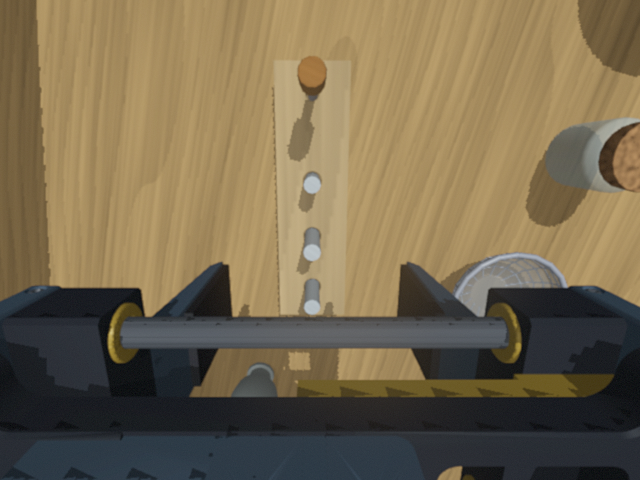

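View pics/s23.png

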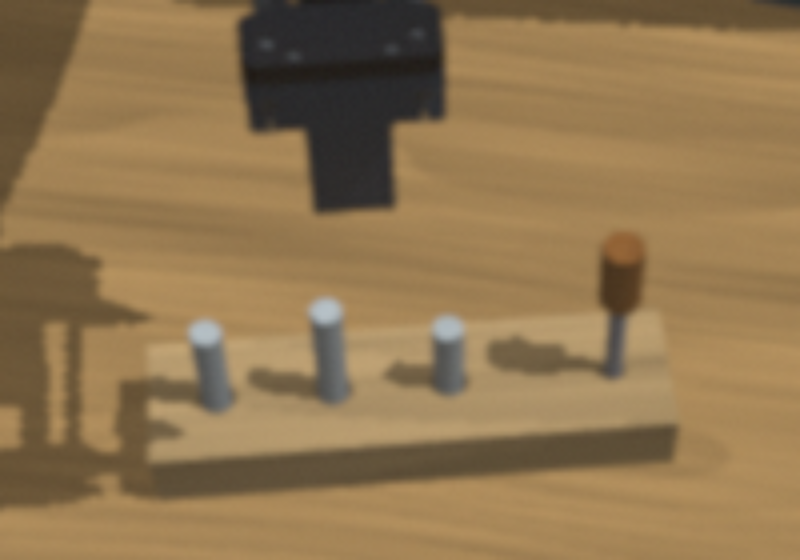

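>>> step_arm(
  motion=[2.8,-15,-15,-0.3,0.2,-0.4,91,0,0,-25,0,0,0,91,0,0,-25,0,0,0,91,0,0,-20,0,0,0,91,0,0,0,0,0,0,91],
  force=20,
)

```text
clock: 24.27
eef_pos: [498.9, -215.7, 140.3]
tcp_rot: [0.619, 0.786, 0.0, 0.0]
force: [-1.3, 0.8, -0.6]
gripper_width: 0.998
```

```bash
python3 - <<'E'
from h import *
o=st(103.3)
c=robot.get_calibration("wrist");im=robot.get_image("wrist");cv2.imwrite("pics/w24.png",cv2.resize(im[140:360,180:460],(700,550)))
print((proj(c,[[500.6,-224.4,98],[500.6,-224.4,35]])-[180,140])*2.5)
E
```

```text
t 24.27 pos [ 498.9 -215.7  140.3] yaw 103.55 w 91.0 F [-1.3  0.8 -0.6] M [-0.02 -0.08 -0.01]
level rotvec deg [-0.    0.08 -0.25]
[[331.61022164 343.01619672]
 [331.99617367 275.18484904]]
```

View pics/w24.png

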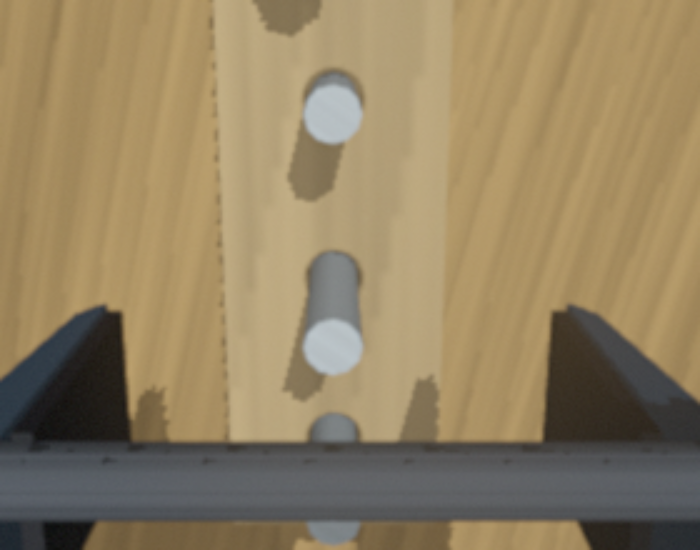

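>>> step_arm(
  motion=[1.5,-8.5,-10,0,0,-0.2,91,0,0,-20,0,0,0,91,0,0,-20,0,0,0,91,0,0,-12,0,0,0,91,0,0,0,0,0,0,91],
)

```text
clock: 24.73
eef_pos: [504.7, -225.3, 83.2]
tcp_rot: [0.619, 0.785, 0.001, 0.005]
force: [-0.4, 1.0, -0.0]
gripper_width: 1.001
```

>>> step_arm(
  motion=[0,0,0,0,0,0,91],
)

```text
clock: 24.82
eef_pos: [505.0, -225.4, 83.6]
tcp_rot: [0.619, 0.785, 0.001, 0.005]
force: [-0.4, 0.8, -0.6]
gripper_width: 0.996
```

```bash
python3 - <<'E'
from h import *
o=st(103.3)
E
```

```text
t 24.82 pos [ 505.  -225.4   83.6] yaw 103.52 w 90.8 F [-0.4  0.8 -0.6] M [-0.02 -0.14 -0.04]
level rotvec deg [ 0.24  0.57 -0.22]
```

>>> step_arm(
  motion=[-4,0.5,-6,0.2,0.5,-0.2,91,0,0,-6,0,0,0,91,0,0,-4,0,0,0,91,0,0,-2,0,0,0,80,0,0,0,0,0,0,60],
)

```text
clock: 25.23
eef_pos: [502.3, -225.8, 67.2]
tcp_rot: [0.621, 0.784, 0.0, 0.002]
force: [-0.7, -0.8, -0.4]
gripper_width: 0.886
```

```bash
python3 - <<'E'
from h import *
o=st(103.3)
c=robot.get_calibration("wrist");im=robot.get_image("wrist");cv2.imwrite("pics/w25.png",cv2.resize(im[140:360,180:460],(700,550)))
print((proj(c,[[500.6,-224.4,98],[500.6,-224.4,35]])-[180,140])*2.5)
E
```

```text
t 25.23 pos [ 502.3 -225.8   67.2] yaw 103.29 w 80.8 F [-0.7 -0.8 -0.4] M [-0.01 -0.1   0.05]
level rotvec deg [0.13 0.23 0.01]
[[325.45680339 436.23125096]
 [327.16375972 318.18746414]]
```

View pics/w25.png

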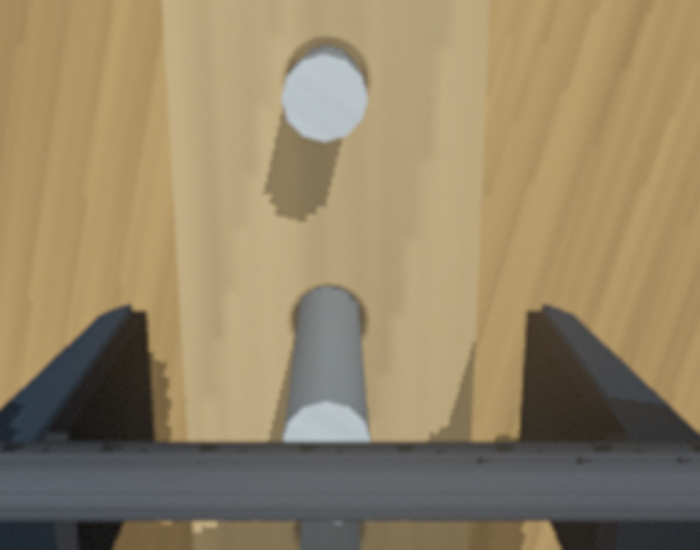

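>>> step_arm(
  motion=[-1.8,0.8,-1.5,0.1,0.3,0,50,0,0,0,0,0,0,40,0,0,0,0,0,0,30,0,0,0,0,0,0,30,0,0,0,0,0,0,30],
  force=15,
)

```text
clock: 25.7
eef_pos: [500.8, -225.1, 66.3]
tcp_rot: [0.62, 0.784, -0.001, -0.0]
force: [0.6, 0.4, -0.6]
gripper_width: 0.474
```

```bash
python3 - <<'E'
from h import *
o=st(103.3)
E
```

```text
t 25.7 pos [ 500.8 -225.1   66.3] yaw 103.3 w 43.2 F [ 0.6  0.4 -0.6] M [ 0.01 -0.08  0.01]
level rotvec deg [ 0.04 -0.05 -0.  ]
```

>>> step_arm(
  motion=[0,0,0,0,0,0,10,0,0,0,0,0,0,10,0,0,0,0,0,0,10,0,0,0,0,0,0,10,0,0,0,0,0,0,10],
  force=20,
)

```text
clock: 26.12
eef_pos: [500.9, -225.1, 66.6]
tcp_rot: [0.62, 0.784, -0.001, 0.0]
force: [-0.6, 0.2, -0.8]
gripper_width: 0.173
```

```bash
python3 - <<'E'
from h import *
o=st(103.3)
c=robot.get_calibration("wrist");im=robot.get_image("wrist");cv2.imwrite("pics/w26.png",cv2.resize(im[140:360,180:460],(700,550)))
E
```

```text
t 26.12 pos [ 500.9 -225.1   66.6] yaw 103.3 w 15.8 F [-0.6  0.2 -0.8] M [ 0.01 -0.13  0.02]
level rotvec deg [ 0.06 -0.03 -0.  ]
```

View pics/w26.png

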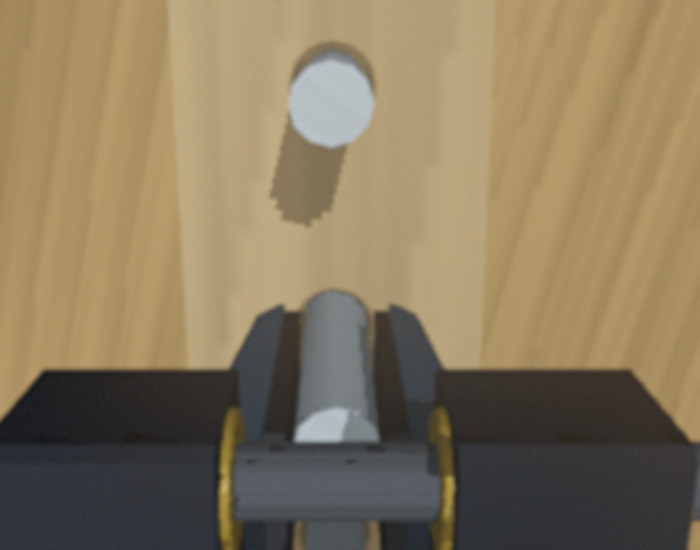

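>>> step_arm(
  motion=[0,0,8,0,0,0,10,0,0,12,0,0,0,10,0,0,20,0,0,0,10,0,0,30,0,0,0,10,0,0,35,0,0,0,10],
)

```text
clock: 26.58
eef_pos: [496.6, -223.0, 171.7]
tcp_rot: [0.62, 0.784, -0.002, -0.005]
force: [-0.4, -0.7, -1.7]
gripper_width: 0.167
```

>>> step_arm(
  motion=[0,0,35,0,0,0,10,0,0,35,0,0,0,10,0,0,10,0,0,0,10],
)

```text
clock: 26.83
eef_pos: [497.1, -223.2, 263.0]
tcp_rot: [0.62, 0.784, -0.001, -0.002]
force: [1.0, -1.1, 0.4]
gripper_width: 0.17
```

```bash
python3 - <<'E'
from h import *
o=st(103.3)
im=robot.get_image("scene");cv2.imwrite("pics/s27.png",cv2.resize(im[60:240,200:400],None,fx=4,fy=4)[:600])
E
```

```text
t 26.83 pos [ 497.1 -223.2  263. ] yaw 103.3 w 15.5 F [ 1.  -1.1  0.4] M [-0.06 -0.15  0.02]
level rotvec deg [-0.08 -0.29  0.  ]
```

View pics/s27.png

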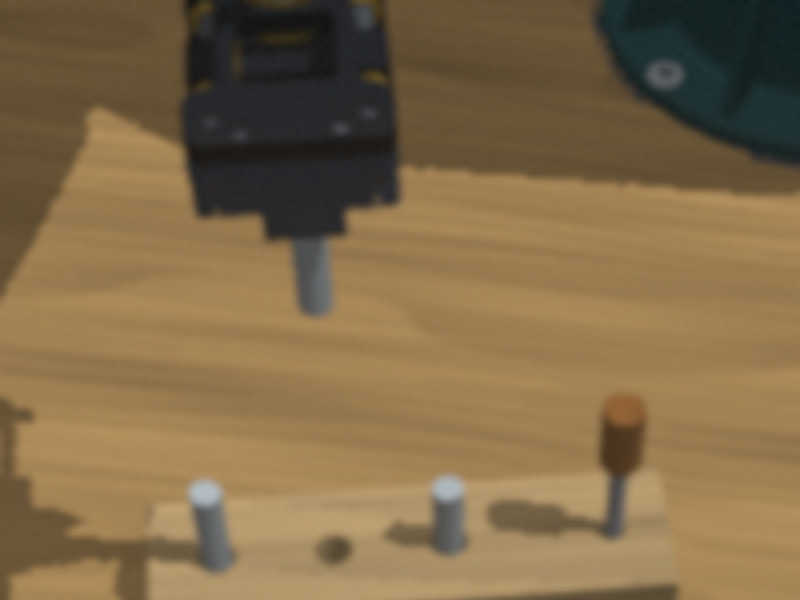

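>>> step_arm(
  motion=[-1.2,38,2,0,0,4.8,10,-1.2,38,2,0,0,4.8,10,-1.2,38,2,0,0,4.8,10,-1.2,38,2,0,0,4.8,10,-1.2,38,2,0,0,4.8,10],
)

```text
clock: 27.3
eef_pos: [489.7, -32.5, 276.4]
tcp_rot: [0.441, 0.897, -0.001, 0.001]
force: [1.4, 0.9, -0.7]
gripper_width: 0.171
```

>>> step_arm(
  motion=[-1.2,38,2,0,0,4.8,10,-1.2,38,2,0,0,4.8,10,-1.2,38,2,0,0,4.8,10,-1.2,38,2,0,0,4.8,10,-1.2,38,2,0,0,4.8,10],
)

```text
clock: 27.72
eef_pos: [479.0, 166.3, 286.6]
tcp_rot: [0.235, 0.972, -0.001, 0.001]
force: [0.8, -0.3, -0.6]
gripper_width: 0.165
```

```bash
python3 - <<'E'
from h import *
o=st(163.9)
E
```

```text
t 27.72 pos [479.  166.3 286.6] yaw 152.81 w 15.1 F [ 0.8 -0.3 -0.6] M [ 0.02 -0.22  0.01]
level rotvec deg [ 0.08  0.08 11.09]
```

>>> step_arm(
  motion=[1,30,-5,0,0,5,10,1,28,-10,0,0,4,10,0,12,-10,0,0,1.5,10,0,0,0,0,0,0,10,0,0,0,0,0,0,10],
)

```text
clock: 28.13
eef_pos: [477.9, 245.3, 260.4]
tcp_rot: [0.135, 0.991, -0.0, 0.001]
force: [0.9, -0.1, -0.5]
gripper_width: 0.169
```

```bash
python3 - <<'E'
from h import *
o=st(163.9)
E
```

```text
t 28.13 pos [477.9 245.3 260.4] yaw 164.47 w 15.4 F [ 0.9 -0.1 -0.5] M [ 0.07 -0.13 -0.03]
level rotvec deg [ 0.05  0.06 -0.57]
```

>>> step_arm(
  motion=[3.4,0.3,-15,0,0,-0.5,10,0,0,-20,0,0,0,10,0,0,-20,0,0,0,10,0,0,-10,0,0,0,10,0,0,0,0,0,0,10],
)

```text
clock: 28.55
eef_pos: [482.1, 239.9, 195.1]
tcp_rot: [0.145, 0.989, -0.0, 0.001]
force: [-0.7, 0.5, -0.6]
gripper_width: 0.164
```

```bash
python3 look.py 28 56.6
```

```text
t 28.55 pos [482.1 239.9 195.1] yaw 163.28 w 15.0 F [-0.7  0.5 -0.6] M [ 0.06 -0.12  0.01]
level rotvec deg [0.06 0.15 0.62]
[[314.73963774 258.04209615]
 [320.62913702 245.18191459]]
[[527.68848805 184.65433208]
 [526.03847856 192.28803955]]
```

View pics/l28a.png

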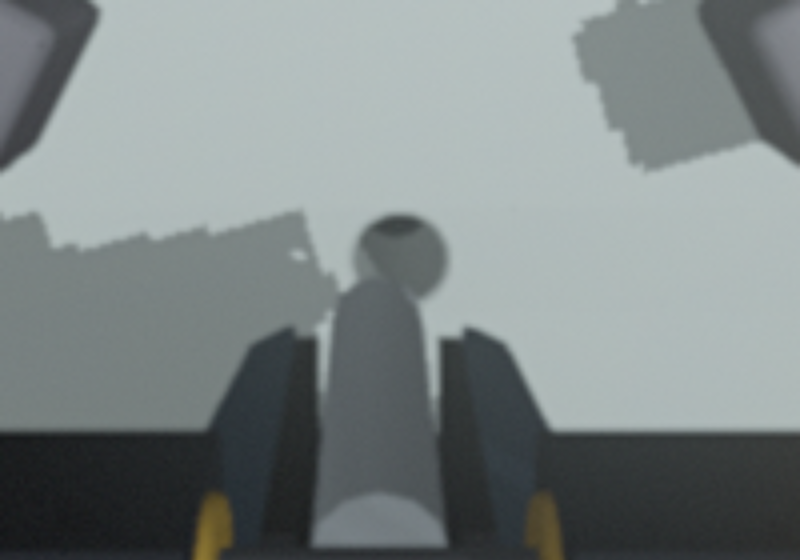

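View pics/l28b.png

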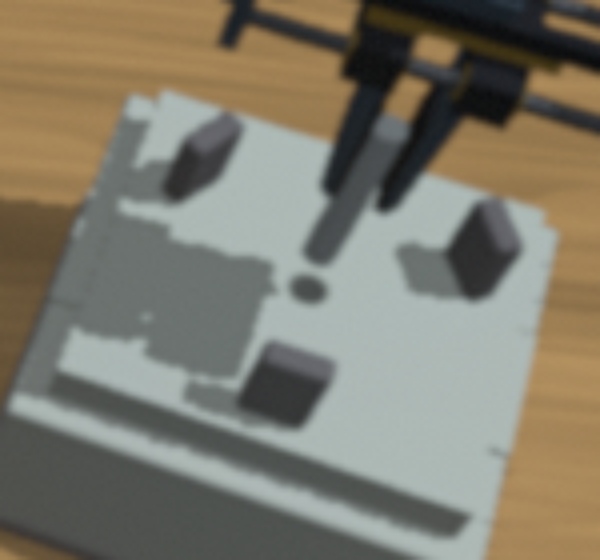

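```bash
cat > ed.py <<'E'
from h import *
c=robot.get_calibration("wrist");o=robot.get_obs();t=o['eef_pos'];r=R.from_quat(o['tcp_rot']).as_matrix();th=np.linspace(0,2*np.pi,120)
for rad,L in((5,56.6),(8,53.6)):
  u=proj(c,t+(r@np.c_[rad*np.cos(th),rad*np.sin(th),L+0*th].T).T);print("foot ring",(u.min(0)-[220,180])*4,(u.max(0)-[220,180])*4)
for rad,z in((9,115),):
  u=proj(c,np.array([481.1,245,z])+np.c_[rad*np.cos(th),rad*np.sin(th),0*th]);print("sock ring",(u.min(0)-[220,180])*4,(u.max(0)-[220,180])*4)
s=robot.get_calibration("scene")
for rad,L in((5,56.6),(8,53.6)):
  u=proj(s,t+(r@np.c_[rad*np.cos(th),rad*np.sin(th),L+0*th].T).T);print("foot scene",(u.min(0)-[450,120])*4,(u.max(0)-[450,120])*4)
u=proj(s,np.array([481.1,245,115])+np.c_[9*np.cos(th),9*np.sin(th),0*th]);print("sock scene",(u.min(0)-[450,120])*4,(u.max(0)-[450,120])*4)
E
python3 ed.py
python3 - <<'E'
import cv2
a=cv2.imread("pics/l28a.png")[190:330,300:500];cv2.imwrite("pics/z1.png",cv2.resize(a,None,fx=4,fy=4))
a=cv2.imread("pics/l28b.png")[200:340,240:400];cv2.imwrite("pics/z2.png",cv2.resize(a,None,fx=4,fy=4))
E
```

```text
foot ring [350.59190002 285.00349605] [407.37465469 339.01102164]
foot ring [333.04508282 273.45882072] [425.00672841 360.83662139]
sock ring [350.55832202 209.4259799 ] [443.60265203 298.87592907]
foot scene [302.92639611 249.41786051] [324.96682428 266.39964807]
foot scene [298.56651506 240.22324431] [333.93233499 267.43169691]
sock scene [284.80699041 274.09267932] [323.53214657 304.35899342]
```

View pics/z1.png

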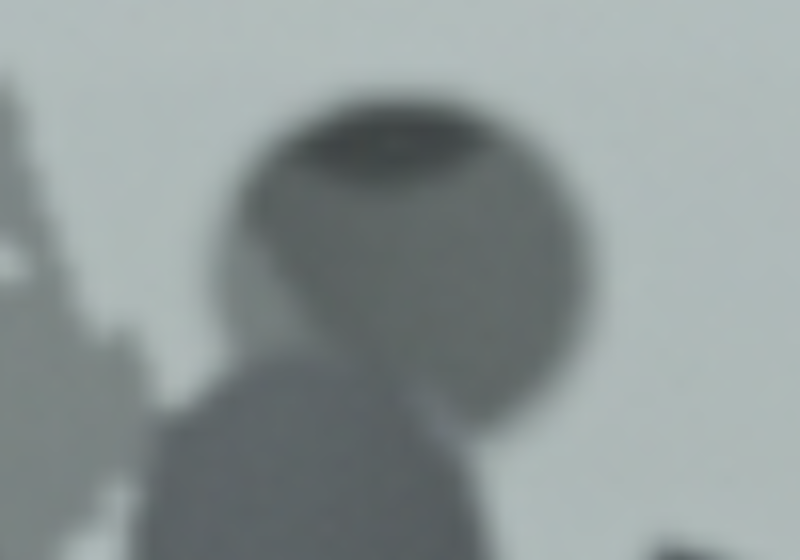

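View pics/z2.png

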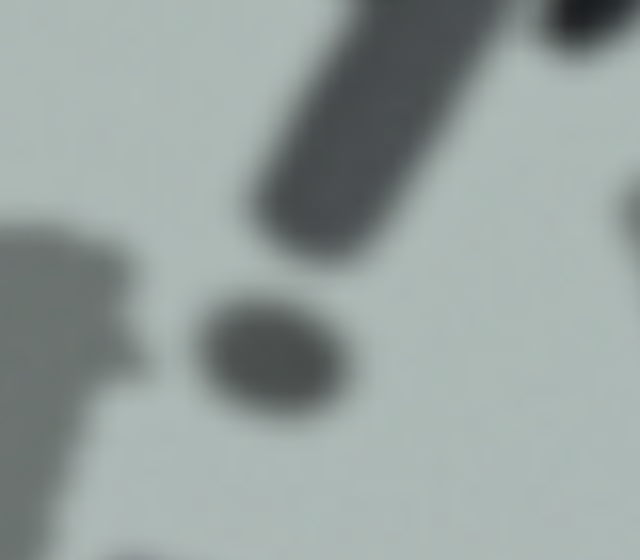

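>>> step_arm(
  motion=[-0.6,5.6,-8,0,0.1,0.6,10,0,0,-6,0,0,0,10,0,0,0,0,0,0,10,0,0,0,0,0,0,10],
)

```text
clock: 28.98
eef_pos: [484.1, 246.9, 185.0]
tcp_rot: [0.14, 0.99, 0.001, 0.003]
force: [0.7, 0.6, -0.3]
gripper_width: 0.171
```

```bash
python3 look.py 29 56.6; python3 ed.py;python3 - <<'E'
import cv2
a=cv2.imread("pics/l29a.png")[190:330,300:460];b=cv2.imread("pics/l29b.png")[200:340,240:400]
import numpy as np
cv2.imwrite("pics/z3.png",cv2.resize(np.hstack([a,b]),None,fx=2.5,fy=2.5))
E
```

```text
t 28.98 pos [484.1 246.9 185. ] yaw 163.9 w 15.6 F [ 0.7  0.6 -0.3] M [ 0.08 -0.15  0.  ]
level rotvec deg [-0.11  0.39 -0.  ]
[[314.77465418 258.00432512]
 [310.81825664 248.7654773 ]]
[[529.7478753  189.41256164]
 [526.03847856 192.28803955]]
foot ring [350.58495794 285.15812933] [407.36610114 339.16240142]
foot ring [333.03888713 273.61618845] [424.99789153 360.98866222]
sock ring [315.0538081  228.18372539] [412.29485695 321.21442189]
foot scene [307.90849175 269.09180943] [329.75988948 285.98482794]
foot scene [303.58449762 260.00249639] [338.64576259 287.06861591]
sock scene [284.80699041 274.09267932] [323.53214657 304.35899342]
```

View pics/z3.png

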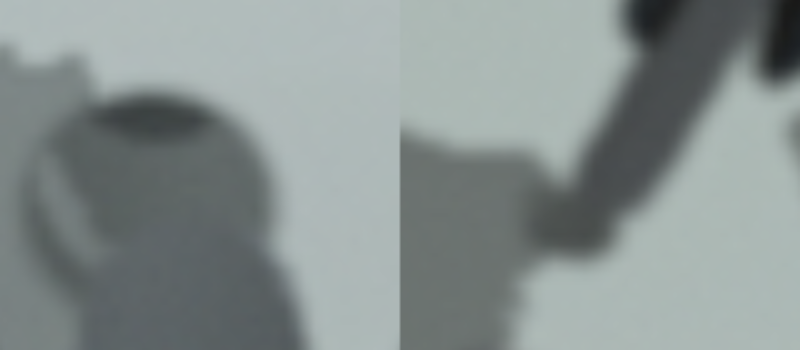

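>>> step_arm(
  motion=[-2.7,-1.2,-3,-0.1,0.4,0,10,0,0,0,0,0,0,10,0,0,0,0,0,0,10],
)

```text
clock: 29.33
eef_pos: [481.3, 245.7, 182.4]
tcp_rot: [0.14, 0.99, 0.0, -0.0]
force: [0.1, 0.4, 0.0]
gripper_width: 0.17
```

```bash
cat > l3.sh <<'E'
python3 look.py $1 56.6; python3 ed.py;python3 - <<P
import cv2
import numpy as np
a=cv2.imread("pics/l$1a.png")[190:330,300:460];b=cv2.imread("pics/l$1b.png")[200:340,240:400]
cv2.imwrite("pics/z$1.png",cv2.resize(np.hstack([a,b]),None,fx=2.5,fy=2.5))
P
E
bash l3.sh 30
```

```text
t 29.33 pos [481.3 245.7 182.4] yaw 163.91 w 15.5 F [0.1 0.4 0. ] M [ 0.09 -0.17 -0.04]
level rotvec deg [-0.01 -0.01 -0.01]
[[314.75617157 258.02791087]
 [313.76075544 253.50211805]]
[[528.41727863 188.85743132]
 [526.03847856 192.28803955]]
foot ring [350.64485215 284.8010331 ] [407.42285356 338.80538407]
foot ring [333.10010525 273.25527434] [425.0539415  360.62785652]
sock ring [326.25737532 247.00051214] [424.22659833 340.53875734]
foot scene [302.70621761 266.98712633] [324.44082817 283.89206155]
foot scene [298.4069093  257.94205197] [333.28069591 285.0282936 ]
sock scene [284.80699041 274.09267932] [323.53214657 304.35899342]
```

View pics/z30.png

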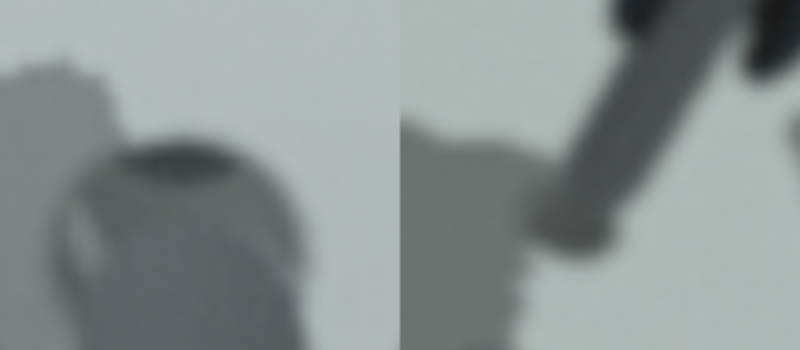

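>>> step_arm(
  motion=[-0.3,-0.95,-4,0,0,0,10,0,0,0,0,0,0,10,0,0,0,0,0,0,10],
)

```text
clock: 29.68
eef_pos: [481.0, 244.6, 178.0]
tcp_rot: [0.14, 0.99, 0.0, 0.0]
force: [0.0, 1.5, -0.8]
gripper_width: 0.168
```

```bash
bash l3.sh 31
```

```text
t 29.68 pos [481.  244.6 178. ] yaw 163.9 w 15.3 F [ 0.   1.5 -0.8] M [ 0.09 -0.17  0.01]
level rotvec deg [-0.02  0.01 -0.  ]
[[314.74657584 258.0450595 ]
 [315.23845121 255.22188519]]
[[527.02721869 190.13151429]
 [526.03847856 192.28803955]]
foot ring [350.56181803 284.74676079] [407.34010902 338.75215916]
foot ring [333.0166012  273.19978886] [424.97091637 360.57409649]
sock ring [331.36537319 253.31884418] [430.98290341 348.28634186]
foot scene [297.25171498 271.89835036] [318.89280603 288.75874969]
foot scene [292.95646632 262.89481737] [327.67976409 289.90967984]
sock scene [284.80699041 274.09267932] [323.53214657 304.35899342]
```

View pics/z31.png

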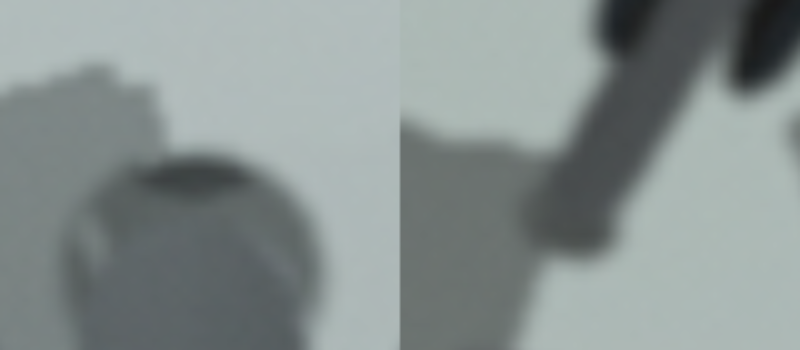

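>>> step_arm(
  motion=[0,0,-3,0,0,0,10,0,0,-3,0,0,0,10,0,0,-1,0,0,0,10],
)

```text
clock: 30.03
eef_pos: [481.1, 244.7, 170.7]
tcp_rot: [0.14, 0.99, 0.0, 0.0]
force: [0.6, -0.9, -0.0]
gripper_width: 0.171
```

>>> step_arm(
  motion=[0,0,-2,0,0,0,10,0,0,-2,0,0,0,10],
)

```text
clock: 30.2
eef_pos: [481.1, 244.7, 166.3]
tcp_rot: [0.14, 0.99, 0.0, 0.0]
force: [-0.5, 0.3, -0.5]
gripper_width: 0.167
```

```bash
bash l3.sh 32
```

```text
t 30.2 pos [481.1 244.7 166.3] yaw 163.91 w 15.3 F [-0.5  0.3 -0.5] M [ 0.06 -0.14  0.05]
level rotvec deg [-0.03  0.03 -0.01]
[[314.74115362 257.98221473]
 [315.1072786  260.22725432]]
[[524.93067836 194.00894335]
 [526.03847856 192.28803955]]
foot ring [350.56035439 284.93483774] [407.3373749  338.93727836]
foot ring [333.01517266 273.39075796] [424.96741063 360.76022822]
sock ring [328.95631447 271.93834916] [433.46537456 371.13832219]
foot scene [288.67959233 287.58097773] [310.08587292 304.34767244]
foot scene [284.40849971 278.68754269] [318.75398956 305.55237395]
sock scene [284.80699041 274.09267932] [323.53214657 304.35899342]
```

View pics/z32.png

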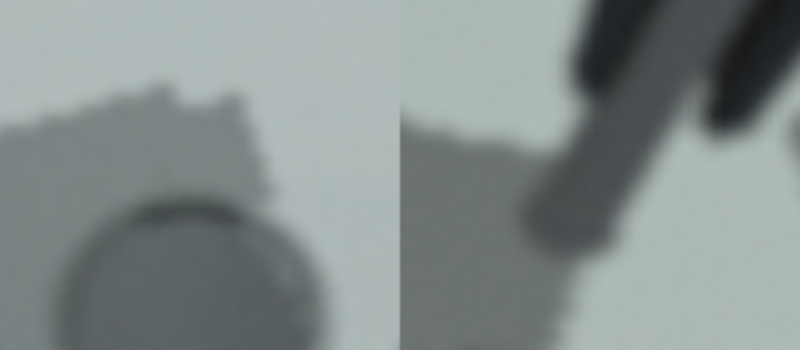

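>>> step_arm(
  motion=[0,0,-3,0,0,0,10,0,0,-3,0,0,0,10,0,0,-3,0,0,0,10],
)

```text
clock: 30.55
eef_pos: [481.4, 244.9, 157.0]
tcp_rot: [0.14, 0.99, 0.0, 0.0]
force: [0.0, 0.2, -0.3]
gripper_width: 0.165
```

>>> step_arm(
  motion=[0,0,-4,0,0,0,10,0,0,-4,0,0,0,10,0,0,-4,0,0,0,10],
)

```text
clock: 30.8
eef_pos: [481.4, 244.8, 143.9]
tcp_rot: [0.14, 0.99, 0.0, 0.001]
force: [0.6, 0.3, -0.3]
gripper_width: 0.172
```

>>> step_arm(
  motion=[0,0,-4,0,0,0,10,0,0,-3,0,0,0,10,0,0,-2,0,0,0,10],
)

```text
clock: 31.05
eef_pos: [481.0, 244.7, 133.1]
tcp_rot: [0.14, 0.99, 0.0, 0.0]
force: [0.9, -0.6, -0.6]
gripper_width: 0.17
```

>>> step_arm(
  motion=[0,0,-2,0,0,0,10,0,0,-2,0,0,0,10,0,0,-1,0,0,0,10],
)

```text
clock: 31.3
eef_pos: [480.9, 244.6, 127.2]
tcp_rot: [0.14, 0.99, 0.0, -0.0]
force: [0.3, -0.2, -0.4]
gripper_width: 0.17
```

>>> step_arm(
  motion=[0,0,-1.5,0,0,0,10,0,0,-0.7,0,0,0,10],
)

```text
clock: 31.47
eef_pos: [481.0, 244.6, 124.8]
tcp_rot: [0.14, 0.99, 0.0, -0.0]
force: [0.9, -0.5, -0.5]
gripper_width: 0.171
```

>>> step_arm(
  motion=[0,0,-1,0,0,0,10,0,0,-0.5,0,0,0,10],
)

```text
clock: 31.63
eef_pos: [481.1, 244.7, 123.3]
tcp_rot: [0.14, 0.99, 0.0, 0.0]
force: [0.0, 0.3, 0.7]
gripper_width: 0.168
```

Contact is beginning at z about 123.5, as predicted. Pressing gently.

>>> step_arm(
  motion=[0,0,-0.8,0,0,0,10,0,0,-0.4,0,0,0,10],
)

```text
clock: 31.8
eef_pos: [481.4, 244.8, 122.4]
tcp_rot: [0.14, 0.99, 0.0, 0.0]
force: [0.1, 0.1, 3.8]
gripper_width: 0.17
```

>>> step_arm(
  motion=[0,0,-0.6,0,0,0,10,0,0,-0.3,0,0,0,10],
)

```text
clock: 31.97
eef_pos: [481.7, 244.9, 121.9]
tcp_rot: [0.14, 0.99, 0.0, 0.001]
force: [-2.1, -0.8, 5.3]
gripper_width: 0.169
```

>>> step_arm(
  motion=[-0.5,-0.1,1,0,0,0,10,0,0,0,0,0,0,10,0,0,0,0,0,0,10],
  force=3,
)

```text
clock: 32.22
eef_pos: [481.2, 244.8, 122.9]
tcp_rot: [0.14, 0.99, 0.0, 0.001]
force: [0.2, 0.9, -0.6]
gripper_width: 0.173
```

>>> step_arm(
  motion=[0,0,0,0,0,0,18,0,0,0,0,0,0,20,0,0,0,0,0,0,24,0,0,0,0,0,0,32,0,0,0,0,0,0,40],
)

```text
clock: 32.63
eef_pos: [481.0, 244.7, 122.7]
tcp_rot: [0.14, 0.99, 0.0, 0.001]
force: [0.0, -0.6, -0.5]
gripper_width: 0.377
```

>>> step_arm(
  motion=[0,0,0,0,0,0,40,0,0,0,0,0,0,40],
)

```text
clock: 32.8
eef_pos: [481.0, 244.8, 122.6]
tcp_rot: [0.14, 0.99, 0.0, 0.0]
force: [0.8, -0.2, -0.1]
gripper_width: 0.437
```

```bash
python3 look.py 33 56.6
```

```text
t 32.8 pos [481.  244.8 122.6] yaw 163.91 w 39.8 F [ 0.8 -0.2 -0.1] M [ 0.02 -0.13  0.02]
level rotvec deg [-0.04  0.06 -0.01]
[[314.72817434 258.01664157]
 [315.43628036 285.21264954]]
[[517.28141279 207.52140471]
 [526.03847856 192.28803955]]
```

View pics/l33.png

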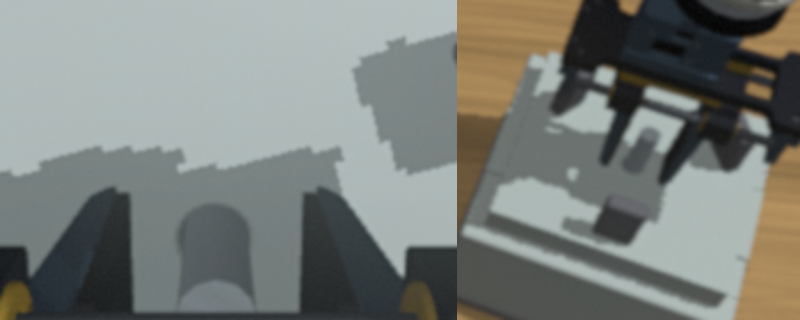

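>>> step_arm(
  motion=[0,0,5,0,0,0,40,0,0,8,0,0,0,40,0,0,10,0,0,0,40,0,0,15,0,0,0,40,0,0,20,0,0,0,40],
)

```text
clock: 33.32
eef_pos: [478.9, 243.8, 181.7]
tcp_rot: [0.14, 0.99, -0.001, -0.002]
force: [-0.3, 0.3, 0.5]
gripper_width: 0.439
```

>>> step_arm(
  motion=[0,0,30,0,0,0,40,0,0,35,0,0,0,40,5,-35,30,0,0,0,40,5,-40,20,0,0,0,40,5,-40,0,0,0,0,40],
)

```text
clock: 33.73
eef_pos: [493.1, 137.5, 305.7]
tcp_rot: [0.136, 0.991, 0.001, 0.002]
force: [2.2, 0.5, 0.3]
gripper_width: 0.438
```

>>> step_arm(
  motion=[5,-20,0,0,0,0,40,0,0,0,0,0,0,40,0,0,0,0,0,0,40],
)

```text
clock: 33.98
eef_pos: [499.2, 111.4, 311.8]
tcp_rot: [0.139, 0.99, 0.001, 0.005]
force: [0.5, 0.0, -0.1]
gripper_width: 0.435
```

```bash
python3 - <<'E'
from h import *
o=st(163.9)
im=robot.get_image("scene");cv2.imwrite("pics/s34.png",im);cv2.imwrite("pics/s34c.png",cv2.resize(im[120:260,450:600],None,fx=4,fy=4))
im=robot.get_image("top");cv2.imwrite("pics/t34.png",im);cv2.imwrite("pics/t34c.png",cv2.resize(im[250:415,30:210],None,fx=3.5,fy=3.5))
E
```

```text
t 33.98 pos [499.2 111.4 311.8] yaw 164.07 w 39.7 F [ 0.5  0.  -0.1] M [ 0.03 -0.16 -0.01]
level rotvec deg [-0.07  0.64 -0.17]
```

View pics/s34.png

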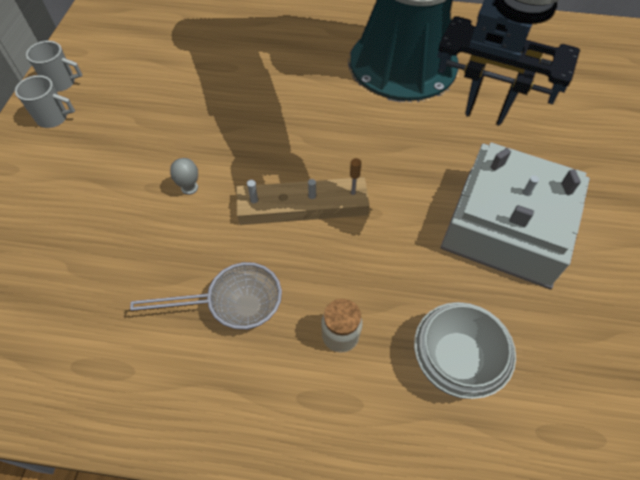

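View pics/s34c.png

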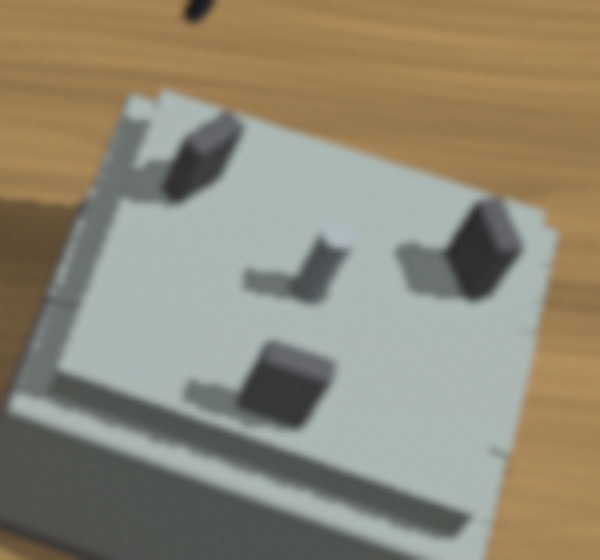

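View pics/t34.png

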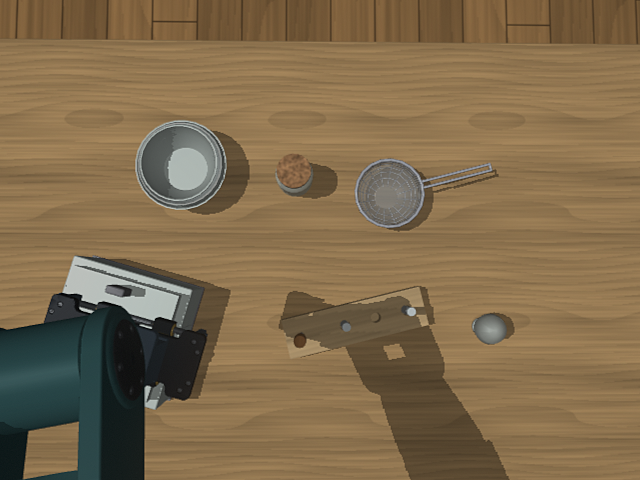

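View pics/t34c.png

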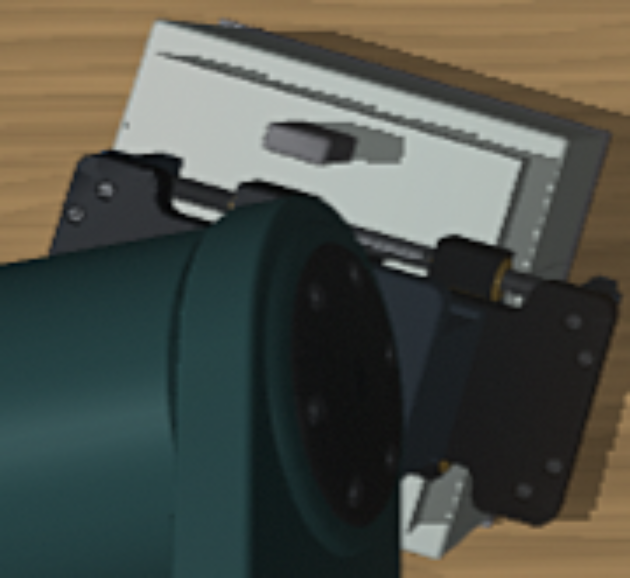

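```bash
python3 - <<'E'
from h import *
s=robot.get_calibration("scene")
print((proj(s,[[481,244.8,155],[481,244.8,145],[481,244.8,165]])-[450,120])*4)
robot.hand_in(); print(robot.get_obs()['clock'])
E
```

```text
[[334.23446901 234.9385773 ]
 [326.39451922 248.8077885 ]
 [342.22016847 220.81152859]]
the job is handed in; nothing more can be done
the job is handed in; nothing more can be done
```

I felt the socket bottom with the rod, stood the rod back in its own well, and stood the long post in the socket. The job was handed in after about 34 s of the 69 s allowed; no verdict was reported.

- **Depth:** the rod met the bottom about 48 mm below the deck and I pressed it with about 6 N. It passed 28 and 38 mm with no resistance, so the long post was the right one.
- **Rod:** on the first release it fell to about a 6 degree lean in its well. I regripped it twice, and it now stands free and upright. Its top is within about half a pixel of its starting position in the scene camera. Setting it down the first time pressed the rack floor with about 13 N.
- **Post:** it slid in with no sideways resistance, met the bottom at the expected height, and I pressed it with about 6 N. I then eased off, let go and moved clear.
- **Last checks:** in the final scene picture the post's top is at about (338, 233) in the enlarged crop. The prediction for a top level with the rests is (334, 235), which agrees to about a pixel in the full picture. The short and middle posts are still in the rack, and the bystanders look where they were. The final top view of the socket was hidden by the arm, so that view confirms nothing about the post.

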